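# Refit the lid of the hinged test nest the right way round

### The job

The loose lid of the small hinged test nest was put back the wrong way round. Turn it over so that its seal face and lugs face forward, over the nest, and set it back on its ledge between the two ears, leaning open on its stops; then slide the hinge pin, which lies on the bench, in from the end nearer the robot through both ears and both lugs until its grip meets the ear. Let go of everything, and leave the grease tin and the hex key where they lie.

Things in the scene. Friction and masses are not known exactly. Their poses are not given: they have to be found in the camera images.
- fixture: Test nest, fixed; origin on the bench straight below the middle of the hinge axis. x to its rear (roughly to the robot's right), y along the hinge (roughly away from the robot), z up. Base plate x -95 to 80, y +-62, 10 mm thick. Nest block with round pocket: x -80 to -22, y +-35, top z 56. Behind the lid two posts at y +-18, up to z 80, carry the stop screws
- fixture_hinge (a point): Middle of the hinge axis, 46 mm above the bench; axes as fixture. Both ears are uprights 26 mm wide in x, 10 mm thick, at y -52.5 to -42.5 and 42.5 to 52.5, top at z 59, each with a 13 mm bore on this axis
- fixture_ear (a point): Centre of the bore's mouth on the outer side of the ear nearer the robot (-y): the pin goes in here towards +y, and its grip ends up against this face
- lid_place (a point): Where the middle of the seated lid's plate belongs (either way round): x 34, y 0, z 79 mm in the nest's frame; side play +-2.5 mm. The lid leans back 25 degrees: up the plate is (0.423, 0, 0.906) in that frame. Its lower edge stands on a ledge (y +-18) square to it, in front of a dowel; its rear rests on the stop screws, 61 mm up the plate, y +-18
- lid_center (a point): Middle of the lid's plate: bare metal, 80 wide, 100 high, 10 mm thick, 0.3 kg, loose. x out of the seal face, y along the width, z up the plate. Seal face: black rubber ring 33 mm across, two lugs at the lower edge. Outer face: a fitting at the centre (18 mm wide, 14 mm long). The bare top 24 mm can be gripped across the 10 mm. At the start the seal face looks rearward; right is x pointing forward (nest -x)
- lid_bore (a point): Axis of the two lugs' bores (14 mm), midway between them: 17 mm from the plate's middle along the lid's x, 44 mm below it. Lugs: 14 mm wide at y 26 to 40 on either side, standing 26 mm out of the face, from 7 mm below the plate's lower edge to 19 above it. In the rightly fitted lid this point lies on the hinge axis
- pin_grip (a point): Middle of the hinge pin's square grip, 14 x 14 mm, 65 mm long, dark steel; x along the pin to its tip. The pin, 0.14 kg, lies on the bench between nest and robot, axis 7 mm high, level within 2 degrees, tip roughly to the nest's rear. The round shank, 10 mm thick, 116 mm long with a tapered tip, begins at the grip's shoulder 32.5 mm ahead of this point
- pin_tip (a point): Tip of the hinge pin, on its axis, 148.5 mm ahead of the middle of its grip. With the pin home it stands 11 mm out of the far ear
- grease_tin: Round flat tin with a dark lid, 54 mm across and 24 mm high, near the front edge left of the nest; origin under its centre. Not to be moved
- hex_key: Hex key, 132 x 32 x 6 mm, at the nest's rear; origin under its centre. Not to be moved

How it is judged (in metres and radians):
On the way:
1. the lid stands in its place the right way round, its lug bores on the hinge axis (distance between lid_bore and fixture_hinge below 0.006 m and angle between the y axis of lid_center and the y axis of fixture, either way round below 0.06 rad and angle between lid_center's own z axis and vertical between 0.37 and 0.51 rad), for 0.3 s.
At the end, for the whole second after the job is handed in: Lid released, seal face forward, bore axis within 6 mm of the hinge axis, lean 21 to 29 degrees, square to the nest; pin at rest along the hinge axis (within 6 mm), its tip 4.5 mm or more out of the far ear, so its grip is within 6.5 mm of the near ear (all of step 1 and y of pin_tip in the frame of fixture between 0.057 and 0.068 m and x of pin_tip in the frame of fixture between -0.006 and 0.006 m and z of pin_tip in the frame of fixture between 0.04 and 0.052 m and x of pin_grip in the frame of fixture between -0.006 and 0.006 m and z of pin_grip in the frame of fixture between 0.039 and 0.053 m and linear speed of each of lid, pin below 0.02 m/s); the robot touches nothing.
It fails at once if the grease tin is pushed more than 2 cm (distance of grease_tin from where it was at the start of the episode above 0.02 m).
It fails at once if the hex key is pushed more than 2 cm (distance of hex_key from where it was at the start of the episode above 0.02 m).
It also fails if it takes over 67 s, if anything falls off the work surface, if the arm or the gripper's body presses on something with over 40 N, if the wrist force passes 120 N, or if a joint passes its speed limit or range.

### The arm

A 6-joint arm with a two-finger parallel gripper is mounted at the origin on a cart in front of the work surface, level with it; the furniture and walls round the work are solid. World frame = base frame: x ahead of the robot, y to its left, z up, the work surface at z = 0. Lengths are in m, angles in degrees, forces in N, time in s.
With the tool pointing down it reaches from about 0.35 to 0.875 m from the base axis. Payload 4.2 kg.
Tool frame: the origin (TCP) lies midway between the tips of the shut fingers; the grasp point (between the pads) lies 19 mm behind it; z points along the fingers, y is the line along which they close (so a half turn about z gives the same grasp; the last joint's range is limited). The gripper opens to 87 mm and grips with 3 to 60 N. Pads are 19 mm wide; open, the fingers measure 117 mm over their backs; the gripper's body (75 mm by 190 mm) begins 51 mm behind the grasp point.
Start: joints at [83.572, 22.042, 0.453, 0, -68.411, -14.817], TCP at [0.226, 0.583, 0.223] pointing down, gripper open.
Joint ranges: [-179.83, 179.83], [-69.29, 118.12], [-61.27, 80.66], [-181.25, 117.63], [-171.15, -9.14], [-177.46, 177.46]. Speed limits (degrees/s): [159.86, 159.86, 180, 180, 180, 180].

### API

Orientations are given as a 3x3 rotation matrix whose columns are the frame's x, y, z axes.
In Python, from station import sense, capture, camera_params, finish_job gives the robot as it stands.
- The arm moves only by the tool drive_tool, never from a script. Its argument "rows" is a list of rows, each an object of numbers: "tx", "ty", "tz": the shift along the tool's x, y, z in cm; "ax", "ay", "az": the turn, a rotation vector about the tool's x, y, z in rad; "claw": the finger opening in cm, from 0 to 8.7. In form: [{"tx": .., "ty": .., "tz": .., "ax": .., "ay": .., "az": .., "claw": ..}, ...]. A call has 1 to 10 rows; each row shifts and turns the commanded pose from where the row before left it, along the tool's axes as they then stand; what a row does not reach is not made up. A row lasts 1/12 s, in which the tool goes at most 41.7 mm and 7.16 degrees, less where a joint would pass 70% of its speed; a pose out of reach is approached as far as the arm can. A call with a gripper value outside its range is refused whole. The fingers move at their own pace and stop on an object; the grip force is fixed at half the most. Time passes only in rows, so rows that do not move let the fingers close. It gives the time, the measured TCP pose, the force, the opening and the grip force at its end, in the units of the state.
- sense(): the state, without advancing time (a new reading comes with each control period).
- capture(name): name is "scene" or "top"; returns (picture, depth): 420x560x3 uint8, red, green, blue; 420x560 float32, m along the optical axis (not along the pixel's ray), 0 where there is no reading.
- camera_params(name): a dict with "intrinsics" (3x3 intrinsics, pixels), "R" (3x3) and "t" (3): a world point X has camera coordinates R X + t. Camera axes: x right, y down, z forward; pixel columns grow to the right and rows downward; lengths in m; the calibration is good to about 2 mm. A picture is of the moment at which its call begins. camera_params takes no time and is no camera call.
- finish_job(): hands the job in; it is judged then, once.
The state is a dict: "time_s": time; "joints": joint angles; "joint_velocities": joint speeds; "effort": joint torques, N m; "tcp_pos": TCP position; "ee_rot": TCP orientation; "wrist_force": force on the tool from outside, world axes, zero at the start; "moment": the same for the moment, N m; "gripper_width": opening from 0.0 (shut) to 1.0 (fully open); "gripper_force": force on a finger pad.
Only numpy, scipy, OpenCV 4.12 (cv2) and the standard library are available. Lean on these libraries where they do the work, as an engineer would, in place of code of your own. Each camera call takes 0.05 s, during which the arm holds its last target. There are 200 camera calls.

## Working session

There is one attempt and no reset: what is moved stays moved. The work goes in short steps, Python scripts to look and compute and a tool call to move; the robot and the scene stay as the last step left them, time stands still between calls to the robot, and variables do not carry over. Pictures are saved under pics/ and viewed, at most 10 in all, crops included, and the job is handed in when it is done.

Besides the shell and the picture viewer there is one more tool, called after "Request:" as name(argument=value, ...), one argument or row to a line, values as JSON. drive_tool: Moves the arm, as the interface text tells. Its arguments: {"type":"object","properties":{"rows":{"type":"array"}},"required":["rows"]}

```bash
ls; mkdir -p pics; python3 - <<'E'
from station import *
import cv2,numpy as np
for n in("scene","top"):
    p,d=capture(n); cv2.imwrite(f"pics/{n}0.png",p[:,:,::-1]); np.save(f"{n}0.npy",d); np.save(f"{n}0p.npy",p)
    c=camera_params(n); print(n,c, "pos",-np.array(c["R"]).T@np.array(c["t"]))
print(sense())
E
```

```text
pics
scene {'intrinsics': array([[453.23997565,   0.        , 276.95049788],
       [  0.        , 453.23997565, 213.00508923],
       [  0.        ,   0.        ,   1.        ]]), 'R': array([[-0.73385104, -0.67910169, -0.01683904],
       [-0.52762468,  0.58542488, -0.61554034],
       [ 0.42787248, -0.44283023, -0.78792546]]), 't': array([0.34222556, 0.37803791, 0.66581524])} pos [0.1657207  0.30593628 0.76307312]
top {'intrinsics': array([[515.36537952,   0.        , 275.2973424 ],
       [  0.        , 515.36537952, 202.94543448],
       [  0.        ,   0.        ,   1.        ]]), 'R': array([[-0.01337438, -0.99911517,  0.03987477],
       [-0.99681292,  0.01018581, -0.07912177],
       [ 0.07864561, -0.04080589, -0.99606714]]), 't': array([-0.08393011,  0.54958393,  0.86791192])} pos [ 0.47845239 -0.05403788  0.91132929]
{'time_s': 0.1, 'joints': array([ 8.35700660e+01,  2.20863141e+01,  3.88605793e-01, -2.48502311e-02,
       -6.84104125e+01, -1.48157568e+01]), 'joint_velocities': array([-0.02374052, -0.08151023,  0.11152178,  0.15524856,  0.01914648,
        0.06675879]), 'effort': array([-3.68827668e-04, -3.91687524e+01,  1.87936592e+01,  4.23183426e+00,
        1.35187534e-02, -7.37043842e-05]), 'tcp_pos': array([0.2262808 , 0.58203499, 0.22157744]), 'ee_rot': array([[ 9.31977174e-01, -3.62516444e-01, -6.12078188e-04],
       [-3.62516949e-01, -9.31975382e-01, -1.82999624e-03],
       [ 9.29619271e-05,  1.92740344e-03, -9.99998138e-01]]), 'wrist_force': array([ 0.56204875, -0.89279869, -0.45093282]), 'moment': array([-0.03229649, -0.00602535, -0.05645111]), 'gripper_force': 0.0, 'gripper_width': 0.9954400588749279}
```

View pics/scene0.png

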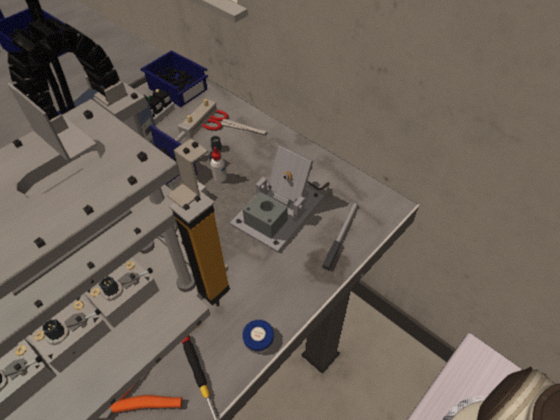

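View pics/top0.png

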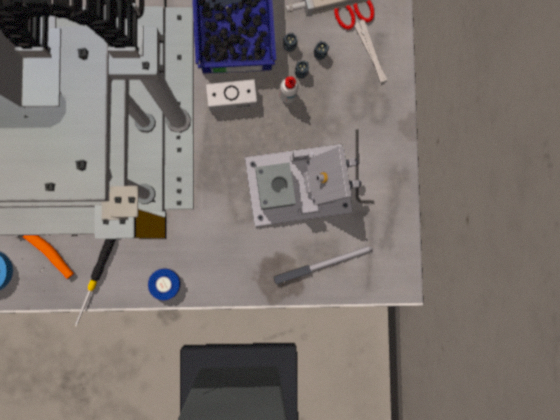

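The scene view shows the nest at about (270,205), with the lid plate leaning at (292,172) and its gold fitting facing forward. The pin lies at (340,240) and the tin at (258,334). In the top view the nest is at (300,187), the pin grip at (292,274), the tip at (370,249), the tin at (165,285) and the hex key at (358,170).

```bash
cat > h.py <<'E'
import numpy as np,cv2
from station import *
def ray(n,uv):
    c=camera_params(n);K=np.array(c["intrinsics"]);R=np.array(c["R"]);t=np.array(c["t"])
    d=R.T@np.linalg.inv(K)@np.array([uv[0],uv[1],1.]); return -R.T@t,d
def onz(n,uv,z):
    o,d=ray(n,uv); return o+d*(z-o[2])/d[2]
def cloud(n,D):
    c=camera_params(n);K=np.array(c["intrinsics"]);R=np.array(c["R"]);t=np.array(c["t"])
    v,u=np.mgrid[:D.shape[0],:D.shape[1]]
    X=np.stack([(u-K[0,2])/K[0,0]*D,(v-K[1,2])/K[1,1]*D,D],-1)
    return (X-t)@R
def proj(n,X):
    c=camera_params(n); x=np.array(c["intrinsics"])@(np.array(c["R"])@X+c["t"]); return x[:2]/x[2]
E
python3 - <<'E'
from h import *
P=cloud("top",np.load("top0.npy")); 
for uv in [(300,240),(250,220),(278,188),(320,185),(335,170),(292,274),(340,258),(165,285),(280,180)]:
    print(uv,P[uv[1],uv[0]].round(4))
a=np.load("top0p.npy")[135:295,235:395]; b=np.load("scene0p.npy")[135:285,220:370]
cv2.imwrite("pics/c1.png",cv2.resize(a,(640,640),interpolation=cv2.INTER_CUBIC)[:600,:,::-1])
cv2.imwrite("pics/c2.png",cv2.resize(b,(600,600),interpolation=cv2.INTER_CUBIC)[:,:,::-1])
E
```

```text
(300, 240) [ 4.842e-01 -1.342e-01  2.000e-04]
(250, 220) [ 0.5206 -0.0462  0.0013]
(278, 188) [ 0.5742 -0.0953  0.0261]
(320, 185) [ 0.5747 -0.1637  0.0624]
(335, 170) [ 0.5931 -0.182   0.1083]
(292, 274) [ 0.4256 -0.1181  0.0136]
(340, 258) [ 0.4519 -0.2028  0.0111]
(165, 285) [0.4111 0.0982 0.0245]
(280, 180) [ 0.5882 -0.099   0.0251]
```

View pics/c1.png

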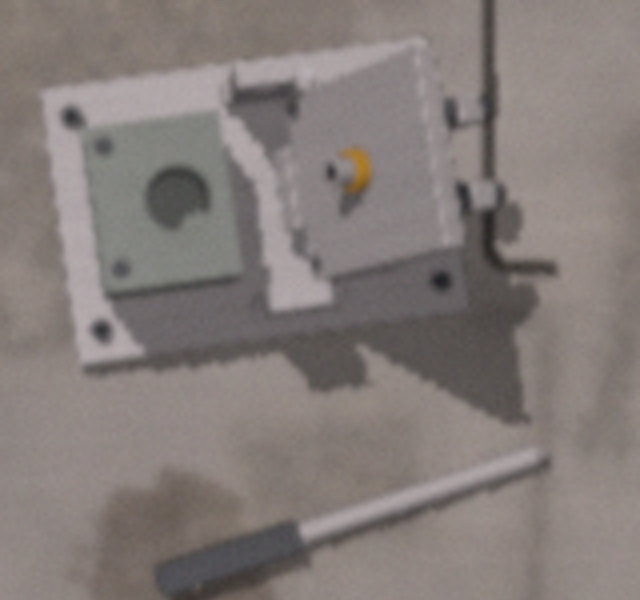

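View pics/c2.png

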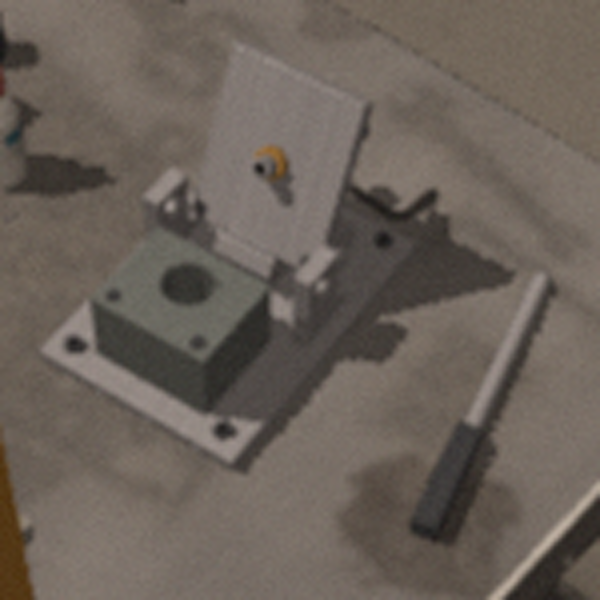

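```bash
cat > meas.py <<'E'
from h import *
def rect(P,m):
    q=(P[m][:,:2]*1000).astype(np.float32); (c,s,a)=cv2.minAreaRect(q); return np.round(c,1),np.round(s,1),round(a,2),len(q)
def big(m):
    n,l,s,_=cv2.connectedComponentsWithStats(m.astype(np.uint8)); k=1+np.argmax(s[1:,4]); return l==k
if __name__=="__main__":
  for n in("top","scene"):
    P=cloud(n,np.load(n+"0.npy")); X,Y,Z=P[...,0],P[...,1],P[...,2]
    roi=(X>.5)&(X<.68)&(Y>-.25)&(Y<-.02)
    b=big(roi&(abs(Z-.056)<.004)&(Y>-.14)); print(n,"block",rect(P,b),np.median(Z[b]))
    b=roi&(Z>.006)&(Z<.12); print(" base",rect(P,big(b&(Z<.014))), np.median(Z[b&(Z<.014)]))
    bb=roi&(abs(Z-.059)<.003); 
    pr=(X>.39)&(X<.49)&(Y>-.28)&(Y<-.07)&(Z>.005); pr=big(pr); print(" pin",rect(P,pr)); 
    q=P[pr][:,:2]; c=q.mean(0); u=np.linalg.svd(q-c)[2][0]; u*=-np.sign(u[1]); s=(q-c)@u; print("  axis",u,np.degrees(np.arctan2(u[1],u[0])),"ends",c+u*s.min(),c+u*s.max(),np.ptp(s))
    # lid plane ransac
    m=roi&(Z>.085)&(Y<-.13); q=P[m]
    rng=np.random.default_rng(0);best=0
    for _ in range(300):
        a,b_,c_=q[rng.choice(len(q),3,False)]; nn=np.cross(b_-a,c_-a); nn/=np.linalg.norm(nn)+1e-12; I=abs((q-a)@nn)<.002
        if I.sum()>best: best=I.sum();J=I
    for _ in range(3):
        c0=q[J].mean(0); nn=np.linalg.svd(q[J]-c0)[2][2]; nn*=np.sign(nn[1]); J=abs((q-c0)@nn)<.002
    print(" lid n",nn.round(4),"lean",np.degrees(np.arcsin(nn[2])),"yaw",np.degrees(np.arctan2(nn[1],nn[0])),J.sum(),len(q))
    w=np.array([nn[1],-nn[0],0]);w/=np.linalg.norm(w);up=np.cross(w,nn);up*=np.sign(up[2])
    A=P[roi&(Y<-.12)&(Z>.04)]; A=A[abs((A-c0)@nn)<.003]; a=(A-c0)@w; h=(A-c0)@up; t=h>np.percentile(h,60)
    print("  width",np.percentile(a[t],[.5,99.5]).round(4),"top h",np.percentile(h,99.8).round(4), "h min",h.min().round(4)); wc=np.percentile(a[t],[.5,99.5]).mean(); ht=np.percentile(h,99.8)
    print("  topmid",(c0+w*wc+up*ht).round(4),"centre mid-plate",(c0+w*wc+up*(ht-.05)-nn*.005).round(4),"w",w.round(4),"up",up.round(4))
E
python3 meas.py
```

```text
top block (array([577.4, -89.4]), array([70.4, 58. ]), 7.65, 1238) 0.055492151674184684
 base (array([ 582.9, -132.5]), array([124.1, 174.5]), 7.52, 2736) 0.00945055195871948
 pin (array([ 442.9, -173.1]), array([ 14. , 179.7]), 17.15, 669)
  axis [ 0.29895825 -0.95426619] -72.60495605908628 ends [ 0.41636737 -0.0872735 ] [ 0.47009595 -0.2587736 ] 0.17971934805401757
 lid n [-0.1181  0.8953  0.4296] lean 25.440609315901487 yaw 97.51597015812081 861 1142
  width [-0.0394  0.0396] top h 0.0223 h min -0.0744
  topmid [ 0.5892 -0.1916  0.1273] centre mid-plate [ 0.5869 -0.1748  0.08  ] w [0.9914 0.1308 0.    ] up [ 0.0562 -0.4259  0.903 ]
scene block (array([577.9, -83.7]), array([71.7, 60.8]), 7.12, 697) 0.05440893129940174
 base (array([ 582.9, -126.9]), array([124.4, 175.8]), 7.42, 1283) 0.008543835421057305
 pin (array([ 443.1, -167. ]), array([ 14.2, 179.7]), 17.38, 413)
  axis [ 0.30181914 -0.9533652 ] -72.43310229393143 ends [ 0.41566518 -0.0814563 ] [ 0.46990334 -0.25277998] 0.17970415143218088
 lid n [-0.1159  0.8961  0.4284] lean 25.36859792440999 yaw 97.36691482879398 626 829
  width [-0.039   0.0399] top h 0.0217 h min -0.0732
  topmid [ 0.5893 -0.1862  0.1249] centre mid-plate [ 0.5872 -0.1695  0.0776] w [0.9917 0.1282 0.    ] up [ 0.0549 -0.4249  0.9036]
```

```bash
python3 - <<'E'
from h import *
Q=np.concatenate([cloud(n,np.load(n+"0.npy"))[np.load(n+"0.npy")>0] for n in("top","scene")])
xs=np.arange(0.1,1.0,.05); ys=np.arange(.7,-.5,-.05)
print("      "+" ".join(f"{y:5.2f}" for y in ys))
for x in xs[::-1]:
    r=[]
    for y in ys:
        m=(abs(Q[:,0]-x)<.025)&(abs(Q[:,1]-y)<.025); r.append(f"{Q[m,2].max():5.2f}" if m.sum()>3 else "  .  ")
    print(f"{x:5.2f} "+" ".join(r))
E
```

```text
0.70  0.65  0.60  0.55  0.50  0.45  0.40  0.35  0.30  0.25  0.20  0.15  0.10  0.05 -0.00 -0.05 -0.10 -0.15 -0.20 -0.25 -0.30 -0.35 -0.40 -0.45
 0.95   .     .     .     .     .     .     .     .     .     .     .     .     .     .     .    0.12  0.13  0.03  0.03  0.05  0.00  0.00   .     .  
 0.90   .     .     .     .     .     .     .     .     .    0.05  0.05  0.08  0.05  0.07  0.05  0.07  0.07  0.05  0.04  0.03  0.01  0.00   .     .  
 0.85   .     .     .     .     .     .     .     .    0.05  0.05  0.05  0.10  0.14  0.07  0.05  0.05  0.07  0.03  0.03  0.01  0.00  0.00   .     .  
 0.80   .     .     .     .     .     .     .     .     .     .     .    0.38  0.39  0.07  0.06  0.05  0.07  0.03  0.03  0.01  0.01  0.00   .     .  
 0.75   .     .     .     .     .     .     .     .     .     .    0.46  0.49  0.50  0.40  0.04  0.04  0.10  0.06  0.00  0.00  0.01  0.00   .     .  
 0.70   .     .     .     .     .     .    0.05   .     .    0.37  0.47  0.49  0.49  0.44  0.04  0.04  0.00  0.00  0.00  0.01  0.00  0.00   .     .  
 0.65   .     .     .     .     .     .    0.10  0.13  0.
[... 1042 characters left out ...]
 .     .     .     .     .     .     .     .   -0.80 -0.79 -0.79 -0.79 -0.79 -0.80 -0.79 -0.79 -0.79
 0.25 -0.79 -0.79 -0.79 -0.79 -0.79 -0.79 -0.79 -0.79 -0.79 -0.79 -0.79 -0.79 -0.79 -0.79 -0.79 -0.79 -0.79 -0.79 -0.79 -0.79 -0.79 -0.79 -0.79 -0.79
 0.20 -0.79 -0.79 -0.79 -0.79 -0.79 -0.79 -0.79 -0.79 -0.79 -0.79 -0.79 -0.79 -0.79 -0.79 -0.79 -0.79 -0.79 -0.78 -0.79 -0.79 -0.79 -0.79 -0.79 -0.79
 0.15 -0.79 -0.79 -0.79 -0.79 -0.79 -0.79 -0.79 -0.79 -0.79 -0.79 -0.70 -0.69 -0.69  0.00  0.00  0.00  0.00  0.00 -0.70 -0.79 -0.79 -0.79 -0.79 -0.79
 0.10 -0.79 -0.79 -0.79 -0.79 -0.79 -0.79 -0.79 -0.79 -0.79 -0.79 -0.70 -0.69 -0.22  0.21  0.21  0.21  0.00  0.00 -0.70 -0.79 -0.79 -0.79 -0.79 -0.79
```

```bash
cat >> h.py <<'E'
from scipy.spatial.transform import Rotation as Ro
yaw=np.radians(7.5)
FX=np.array([np.sin(yaw),-np.cos(yaw),0]);FY=np.array([np.cos(yaw),np.sin(yaw),0]);FZ=np.array([0,0,1.])
def up(): return .4226*FX+.9063*FZ
def go(p0,R0,p1,R1,tr=3.8,rr=6.8):
    "straight line in world + slerp; prints per-row tool-frame deltas; groups identical rows"
    w=(Ro.from_matrix(R0).inv()*Ro.from_matrix(R1)).as_rotvec()
    d=(p1-p0)*100
    n=int(max(1,np.ceil(np.linalg.norm(d)/tr),np.ceil(np.degrees(np.linalg.norm(w))/rr)))
    R=Ro.from_matrix(R0);s=Ro.from_rotvec(w/n);rows=[]
    for i in range(n):
        rows.append(np.r_[R.inv().apply(d/n),w/n]); R=R*s
    print(n,"rows"); 
    if np.linalg.norm(w)<.01: print("each",rows[0].round(3))
    else:
        for r in rows: print(r.round(3))
    return p1,R1
def Rm(x,y,z): return np.stack([x,y,z],1)
E
python3 - <<'E'
from h import *
s=sense();p,R=s["tcp_pos"],s["ee_rot"]
p1,_=go(p,R,np.array([.385,.08,.32]),R)
z=-up();R1=Rm(FY,np.cross(z,FY),z); print(R1)
p2,_=go(p1,R,np.array([.55,-.22,.30]),R1)
E
```

```text
15 rows
each [ 2.2    2.737 -0.651  0.     0.     0.   ]
[[ 0.99144486  0.11829589 -0.05516037]
 [ 0.13052619 -0.89854648  0.4189846 ]
 [ 0.         -0.4226     -0.9063    ]]
10 rows
[ 2.625  2.197  0.204  0.043 -0.011 -0.049]
[ 2.515  2.33   0.079  0.043 -0.011 -0.049]
[ 2.397  2.452 -0.05   0.043 -0.011 -0.049]
[ 2.272  2.563 -0.183  0.043 -0.011 -0.049]
[ 2.14   2.661 -0.319  0.043 -0.011 -0.049]
[ 2.002  2.747 -0.458  0.043 -0.011 -0.049]
[ 1.859  2.819 -0.599  0.043 -0.011 -0.049]
[ 1.711  2.879 -0.74   0.043 -0.011 -0.049]
[ 1.559  2.925 -0.883  0.043 -0.011 -0.049]
[ 1.403  2.957 -1.025  0.043 -0.011 -0.049]
```

Request:
drive_tool(
  rows=[
    {"tx":2.2,"ty":2.74,"tz":-0.65},
    {"tx":2.2,"ty":2.74,"tz":-0.65},
    {"tx":2.2,"ty":2.74,"tz":-0.65},
    {"tx":2.2,"ty":2.74,"tz":-0.65},
    {"tx":2.2,"ty":2.74,"tz":-0.65},
    {"tx":2.2,"ty":2.74,"tz":-0.65},
    {"tx":2.2,"ty":2.74,"tz":-0.65},
    {"tx":2.2,"ty":2.74,"tz":-0.65},
  ],
)

```text
invalid input at $.rows[0]: expected keys tx, ty, tz, ax, ay, az, claw
```

Request:
drive_tool(
  rows=[
    {"tx":2.2,"ty":2.74,"tz":-0.65},
    {"tx":2.2,"ty":2.74,"tz":-0.65},
    {"tx":2.2,"ty":2.74,"tz":-0.65},
    {"tx":2.2,"ty":2.74,"tz":-0.65},
    {"tx":2.2,"ty":2.74,"tz":-0.65},
    {"tx":2.2,"ty":2.74,"tz":-0.65},
    {"tx":2.2,"ty":2.74,"tz":-0.65},
  ],
)

```text
invalid input at $.rows[0]: expected keys tx, ty, tz, ax, ay, az, claw
```

Request:
drive_tool(
  rows=[
    {"tx":2.63,"ty":2.2,"tz":0.2,"ax":0.043,"ay":-0.011,"az":-0.049},
    {"tx":2.52,"ty":2.33,"tz":0.08,"ax":0.043,"ay":-0.011,"az":-0.049},
    {"tx":2.4,"ty":2.45,"tz":-0.05,"ax":0.043,"ay":-0.011,"az":-0.049},
    {"tx":2.27,"ty":2.56,"tz":-0.18,"ax":0.043,"ay":-0.011,"az":-0.049},
    {"tx":2.14,"ty":2.66,"tz":-0.32,"ax":0.043,"ay":-0.011,"az":-0.049},
    {"tx":2.0,"ty":2.75,"tz":-0.46,"ax":0.043,"ay":-0.011,"az":-0.049},
    {"tx":1.86,"ty":2.82,"tz":-0.6,"ax":0.043,"ay":-0.011,"az":-0.049},
    {"tx":1.71,"ty":2.88,"tz":-0.74,"ax":0.043,"ay":-0.011,"az":-0.049},
    {"tx":1.56,"ty":2.93,"tz":-0.88,"ax":0.043,"ay":-0.011,"az":-0.049},
    {"tx":1.4,"ty":2.96,"tz":-1.03,"ax":0.043,"ay":-0.011,"az":-0.049},
  ],
)

```text
invalid input at $.rows[0]: expected keys tx, ty, tz, ax, ay, az, claw
```

Request:
drive_tool(
  rows=[
    {"tx":2.2,"ty":2.74,"tz":-0.65,"ax":0,"ay":0,"az":0,"claw":8.7},
    {"tx":2.2,"ty":2.74,"tz":-0.65,"ax":0,"ay":0,"az":0,"claw":8.7},
    {"tx":2.2,"ty":2.74,"tz":-0.65,"ax":0,"ay":0,"az":0,"claw":8.7},
    {"tx":2.2,"ty":2.74,"tz":-0.65,"ax":0,"ay":0,"az":0,"claw":8.7},
    {"tx":2.2,"ty":2.74,"tz":-0.65,"ax":0,"ay":0,"az":0,"claw":8.7},
    {"tx":2.2,"ty":2.74,"tz":-0.65,"ax":0,"ay":0,"az":0,"claw":8.7},
    {"tx":2.2,"ty":2.74,"tz":-0.65,"ax":0,"ay":0,"az":0,"claw":8.7},
    {"tx":2.2,"ty":2.74,"tz":-0.65,"ax":0,"ay":0,"az":0,"claw":8.7},
  ],
)

```text
time_s: 0.77
tcp_pos: [0.311, 0.3125, 0.2745]
ee_rot: [[0.932, -0.362, -0.0], [-0.362, -0.932, -0.0], [-0.0, 0.001, -1.0]]
wrist_force: [0.4, 0.2, 0.2]
gripper_width: 1.004
gripper_force: 0.0
```

Request:
drive_tool(
  rows=[
    {"tx":2.2,"ty":2.74,"tz":-0.65,"ax":0,"ay":0,"az":0,"claw":8.7},
    {"tx":2.2,"ty":2.74,"tz":-0.65,"ax":0,"ay":0,"az":0,"claw":8.7},
    {"tx":2.2,"ty":2.74,"tz":-0.65,"ax":0,"ay":0,"az":0,"claw":8.7},
    {"tx":2.2,"ty":2.74,"tz":-0.65,"ax":0,"ay":0,"az":0,"claw":8.7},
    {"tx":2.2,"ty":2.74,"tz":-0.65,"ax":0,"ay":0,"az":0,"claw":8.7},
    {"tx":2.2,"ty":2.74,"tz":-0.65,"ax":0,"ay":0,"az":0,"claw":8.7},
    {"tx":2.2,"ty":2.74,"tz":-0.65,"ax":0,"ay":0,"az":0,"claw":8.7},
  ],
)

```text
time_s: 1.35
tcp_pos: [0.3848, 0.0781, 0.3203]
ee_rot: [[0.932, -0.362, 0.0], [-0.362, -0.932, 0.0], [-0.0, -0.0, -1.0]]
wrist_force: [0.6, 1.0, -0.2]
gripper_width: 1.001
gripper_force: 0.0
```

Request:
drive_tool(
  rows=[
    {"tx":2.63,"ty":2.2,"tz":0.2,"ax":0.043,"ay":-0.011,"az":-0.049,"claw":8.7},
    {"tx":2.52,"ty":2.33,"tz":0.08,"ax":0.043,"ay":-0.011,"az":-0.049,"claw":8.7},
    {"tx":2.4,"ty":2.45,"tz":-0.05,"ax":0.043,"ay":-0.011,"az":-0.049,"claw":8.7},
    {"tx":2.27,"ty":2.56,"tz":-0.18,"ax":0.043,"ay":-0.011,"az":-0.049,"claw":8.7},
    {"tx":2.14,"ty":2.66,"tz":-0.32,"ax":0.043,"ay":-0.011,"az":-0.049,"claw":8.7},
    {"tx":2.0,"ty":2.75,"tz":-0.46,"ax":0.043,"ay":-0.011,"az":-0.049,"claw":8.7},
    {"tx":1.86,"ty":2.82,"tz":-0.6,"ax":0.043,"ay":-0.011,"az":-0.049,"claw":8.7},
    {"tx":1.71,"ty":2.88,"tz":-0.74,"ax":0.043,"ay":-0.011,"az":-0.049,"claw":8.7},
    {"tx":1.56,"ty":2.93,"tz":-0.88,"ax":0.043,"ay":-0.011,"az":-0.049,"claw":8.7},
    {"tx":1.4,"ty":2.96,"tz":-1.03,"ax":0.043,"ay":-0.011,"az":-0.049,"claw":8.7},
  ],
)

```text
time_s: 2.18
tcp_pos: [0.5499, -0.2223, 0.2988]
ee_rot: [[0.992, 0.116, -0.055], [0.129, -0.896, 0.424], [-0.0, -0.428, -0.904]]
wrist_force: [1.1, 0.6, 1.5]
gripper_width: 1.0
gripper_force: 0.0
```

```bash
python3 - <<'E'
from h import *
s=sense();print(s["joints"].round(1),s["tcp_pos"],s["ee_rot"].round(3))
import time
for n in("top","scene"):
    p,d=capture(n); np.save(n+"1.npy",d);np.save(n+"1p.npy",p)
s=sense();print(s["tcp_pos"].round(4),proj("top",s["tcp_pos"]),proj("scene",s["tcp_pos"]))
ps=[np.load(n+"1p.npy") for n in("top","scene")]
cs=[tuple(proj(n,s["tcp_pos"]).astype(int)) for n in("top","scene")]
o=[cv2.resize(np.pad(p,((100,100),(100,100),(0,0)))[c[1]+30:c[1]+170,c[0]+30:c[0]+170],(390,390),interpolation=cv2.INTER_CUBIC) for p,c in zip(ps,cs)]
cv2.imwrite("pics/g1.png",np.hstack(o)[:,:,::-1])
E
```

```text
[-19.1  24.7  19.7 -22.7 -96.4 116.2] [ 0.5499204  -0.22229576  0.29882462] [[ 0.992  0.116 -0.055]
 [ 0.129 -0.896  0.424]
 [-0.    -0.428 -0.904]]
[ 0.5512 -0.2252  0.2922] [394.28381422 182.22767894] [327.31702984  81.06048322]
```

View pics/g1.png

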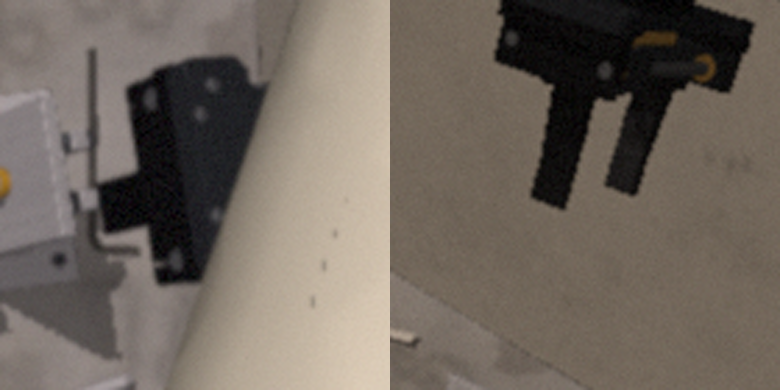

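The crop shows the open fingers. In the scene view the midpoint between the tips is within 1 px of the projected TCP (327,81). The top view shows only one finger, at crop pixel (100,210). I'll check both cameras against the known tool frame.

```bash
python3 - <<'E'
from h import *
s=sense();p,R=s["tcp_pos"],s["ee_rot"]
for n in("top","scene"):
    D=np.load(n+"1.npy"); P=cloud(n,D); T=(P-p)@R*1000
    m=(D>0)&(abs(T[...,0])<35)&(abs(T[...,1])<70)&(T[...,2]>-45)&(T[...,2]<15)
    for sg in(1,-1):
        q=T[m&(sg*T[...,1]>0)]
        if len(q)>10: print(n,sg,len(q),"x",np.percentile(q[:,0],[1,99]).round(1),"y",np.percentile(q[:,1],[1,99]).round(1),"z",np.percentile(q[:,2],[1,98,100]).round(1))
E
```

```text
top -1 302 x [-13.3   8.5] y [-60.2 -55.6] z [-35.5  -5.9  -4.3]
scene 1 362 x [-9.5 11.3] y [41.7 55.1] z [-44.6   1.    1.7]
scene -1 422 x [-10.3  12.3] y [-57.4 -42.4] z [-44.7   0.4   1.7]
```

```bash
cat >> h.py <<'E'
O=np.array([.5832,-.1350,0])
ZT=-up()
RA=Rm(FY,np.cross(ZT,FY),ZT)      # grasp
RB=Rm(-FY,np.cross(ZT,-FY),ZT)    # flipped
E
python3 - <<'E'
from h import *
s=sense();p,R=s["tcp_pos"],s["ee_rot"]
C=np.array([.5866,-.1702,.0788])
p1,_=go(p,R,C+.085*up(),RA)
go(p1,RA,C+.022*up(),RA)
E
```

```text
4 rows
[ 1.085e+00  1.138e+00  3.223e+00 -2.000e-03  1.000e-03 -3.000e-03]
[ 1.078e+00  1.135e+00  3.227e+00 -2.000e-03  1.000e-03 -3.000e-03]
[ 1.071e+00  1.131e+00  3.230e+00 -2.000e-03  1.000e-03 -3.000e-03]
[ 1.063e+00  1.128e+00  3.234e+00 -2.000e-03  1.000e-03 -3.000e-03]
2 rows
each [0.   0.   3.15 0.   0.   0.  ]
```

Request:
drive_tool(
  rows=[
    {"tx":1.08,"ty":1.13,"tz":3.23,"ax":-0.002,"ay":0.001,"az":-0.003,"claw":8.7},
    {"tx":1.07,"ty":1.13,"tz":3.23,"ax":-0.002,"ay":0.001,"az":-0.003,"claw":8.7},
    {"tx":1.07,"ty":1.13,"tz":3.23,"ax":-0.002,"ay":0.001,"az":-0.003,"claw":8.7},
    {"tx":1.06,"ty":1.13,"tz":3.23,"ax":-0.002,"ay":0.001,"az":-0.003,"claw":8.7},
    {"tx":0,"ty":0,"tz":0,"ax":0,"ay":0,"az":0,"claw":8.7},
    {"tx":0,"ty":0,"tz":0,"ax":0,"ay":0,"az":0,"claw":8.7},
    {"tx":0,"ty":0,"tz":0,"ax":0,"ay":0,"az":0,"claw":8.7},
  ],
)

```text
time_s: 2.87
tcp_pos: [0.5912, -0.2018, 0.1652]
ee_rot: [[0.991, 0.129, -0.048], [0.137, -0.9, 0.413], [0.01, -0.416, -0.909]]
wrist_force: [-0.3, -0.4, 1.1]
gripper_width: 0.995
gripper_force: 0.0
```

```bash
python3 - <<'E'
from h import *
p,d=capture("scene"); np.save("scene2.npy",d)
s=sense();p,R=s["tcp_pos"],s["ee_rot"];print(s["joints"].round(1),p)
C=np.array([.5866,-.1702,.0788])
go(p,R,C+.022*up(),RA)
# scene view: gripper fingers & lid plane in tool frame
T=(cloud("scene",d)-p)@R*1000
m=(d>0)&(abs(T[...,0])<45)&(T[...,2]>40)&(T[...,2]<75)&(abs(T[...,1])<20); q=T[m];print("lid pts y",np.percentile(q[:,1],[2,25,50,75,98]).round(1),"x",np.percentile(q[:,0],[1,99]).round(1))
m=(d>0)&(abs(T[...,0])<35)&(abs(T[...,1])<70)&(T[...,2]>-45)&(T[...,2]<12)
for sg in(1,-1):
    q=T[m&(sg*T[...,1]>0)]; print(sg,"x",np.percentile(q[:,0],[1,99]).round(1),"y",np.percentile(q[:,1],[1,99]).round(1),"z",np.percentile(q[:,2],[1,98,100]).round(1))
m=(d>0)&(abs(T[...,0])<30)&(T[...,2]>12)&(T[...,2]<60)&(abs(T[...,1])<20);print("lid top z",np.percentile(T[m][:,2],[.5,2,5]))
E
```

```text
[-16.1  31.5  12.3 -22.9 -81.4 119.7] [ 0.591501   -0.20200082  0.16616322]
2 rows
[-0.069  0.36   3.541  0.004 -0.004  0.005]
[-0.052  0.374  3.54   0.004 -0.004  0.005]
lid pts y [-0.3  1.6  2.7  3.7  9.9] x [-40.2  38.8]
1 x [-11.3   9.8] y [38.2 51.3] z [-44.3   3.2   4.3]
-1 x [-11.1  11.2] y [-62.  -47.3] z [-44.3   2.3   3.6]
lid top z [43.51695293 44.04885939 44.40485307]
```

```bash
cat >> h.py <<'E'
O=np.array([.5842,-.1400,0])
def fing(n,d,p,R):
    T=(cloud(n,d)-p)@R*1000
    m=(d>0)&(abs(T[...,0])<35)&(abs(T[...,1])<70)&(T[...,2]>-45)&(T[...,2]<12)
    for sg in(1,-1):
        q=T[m&(sg*T[...,1]>0)]
        if len(q)>10: print(n,sg,"x",np.percentile(q[:,0],[1,99]).round(1),"y",np.percentile(q[:,1],[1,99]).round(1),"z",np.percentile(q[:,2],[1,98,100]).round(1))
E
python3 - <<'E'
from h import *
p_,d=capture("top")
s=sense();p,R=s["tcp_pos"],s["ee_rot"];print(p)
fing("top",d,p,R)
C=np.array([.5878,-.1748,.079])
a,b=go(p,R,C+.07*up(),RA)
go(a,b,C+.022*up(),RA)
E
```

```text
[ 0.59155444 -0.20208128  0.16646555]
top -1 x [-11.6   9.9] y [-52.8 -49.7] z [-20.1  -0.7  -0.2]
1 rows
[-0.048  1.184  2.1    0.008 -0.009  0.01 ]
2 rows
each [0.  0.  2.4 0.  0.  0. ]
```

Request:
drive_tool(
  rows=[
    {"tx":-0.05,"ty":0.6,"tz":1.05,"ax":0.004,"ay":-0.005,"az":0.005,"claw":8.7},
    {"tx":0,"ty":0.6,"tz":1.05,"ax":0.004,"ay":-0.004,"az":0.005,"claw":8.7},
    {"tx":0,"ty":0,"tz":2.4,"ax":0,"ay":0,"az":0,"claw":8.7},
    {"tx":0,"ty":0,"tz":2.4,"ax":0,"ay":0,"az":0,"claw":8.7},
    {"tx":0,"ty":0,"tz":0,"ax":0,"ay":0,"az":0,"claw":8.7},
    {"tx":0,"ty":0,"tz":0,"ax":0,"ay":0,"az":0,"claw":8.7},
    {"tx":0,"ty":0,"tz":0,"ax":0,"ay":0,"az":0,"claw":8.7},
    {"tx":0,"ty":0,"tz":0,"ax":0,"ay":0,"az":0,"claw":8.7},
  ],
)

```text
time_s: 3.63
tcp_pos: [0.5875, -0.1837, 0.0961]
ee_rot: [[0.991, 0.117, -0.06], [0.131, -0.898, 0.421], [-0.005, -0.425, -0.905]]
wrist_force: [0.1, -0.4, -0.9]
gripper_width: 1.0
gripper_force: 0.0
```

```bash
python3 - <<'E'
from h import *
I,d=capture("scene"); J,e=capture("top")
s=sense();p,R=s["tcp_pos"],s["ee_rot"];print(p,R.round(3),s["wrist_force"])
c=proj("scene",p).astype(int);k=proj("top",p).astype(int)
o=[cv2.resize(im[a[1]-50:a[1]+50,a[0]-50:a[0]+50],(400,400),interpolation=cv2.INTER_CUBIC) for im,a in((I,c),(J,k))]
cv2.imwrite("pics/g2.png",np.hstack(o)[:,:,::-1])
C=np.array([.5878,-.1748,.079]);go(p,R,C+.022*up(),RA)
E
```

```text
[ 0.58765158 -0.18374458  0.09637781] [[ 0.991  0.117 -0.059]
 [ 0.131 -0.898  0.421]
 [-0.004 -0.425 -0.905]] [-0.96916815  0.56136151  0.09142856]
1 rows
each [ 0.13  -0.068 -0.251 -0.003  0.004 -0.002]
```

View pics/g2.png

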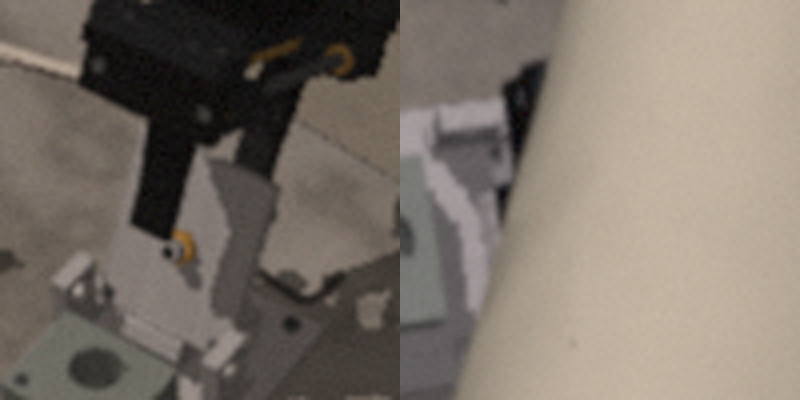

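The scene crop shows one finger in front of the lid and one behind it, above the gold fitting at crop (180,247). The lid is straddled, so I'm closing.

Request:
drive_tool(
  rows=[
    {"tx":0.1,"ty":0,"tz":-0.2,"ax":-0.003,"ay":0.004,"az":-0.002,"claw":6},
    {"tx":0,"ty":0,"tz":0,"ax":0,"ay":0,"az":0,"claw":2.5},
    {"tx":0,"ty":0,"tz":0,"ax":0,"ay":0,"az":0,"claw":2.5},
    {"tx":0,"ty":0,"tz":0,"ax":0,"ay":0,"az":0,"claw":2.5},
    {"tx":0,"ty":0,"tz":0,"ax":0,"ay":0,"az":0,"claw":2.5},
    {"tx":0,"ty":0,"tz":0,"ax":0,"ay":0,"az":0,"claw":0},
    {"tx":0,"ty":0,"tz":0,"ax":0,"ay":0,"az":0,"claw":0},
  ],
)

```text
time_s: 4.32
tcp_pos: [0.5888, -0.1839, 0.0975]
ee_rot: [[0.991, 0.119, -0.055], [0.131, -0.898, 0.419], [0.0, -0.423, -0.906]]
wrist_force: [0.3, 0.0, -0.7]
gripper_width: 0.554
gripper_force: 0.0
```

Request:
drive_tool(
  rows=[
    {"tx":0,"ty":0,"tz":0,"ax":0,"ay":0,"az":0,"claw":0},
    {"tx":0,"ty":0,"tz":0,"ax":0,"ay":0,"az":0,"claw":0},
    {"tx":0,"ty":0,"tz":0,"ax":0,"ay":0,"az":0,"claw":0},
    {"tx":0,"ty":0,"tz":0,"ax":0,"ay":0,"az":0,"claw":0},
  ],
)

```text
time_s: 4.65
tcp_pos: [0.5888, -0.1839, 0.0975]
ee_rot: [[0.991, 0.119, -0.055], [0.131, -0.898, 0.419], [0.0, -0.423, -0.906]]
wrist_force: [-0.2, 0.1, 0.1]
gripper_width: 0.248
gripper_force: 0.0
```

Request:
drive_tool(
  rows=[
    {"tx":0,"ty":0,"tz":0,"ax":0,"ay":0,"az":0,"claw":0},
    {"tx":0,"ty":0,"tz":0,"ax":0,"ay":0,"az":0,"claw":0},
    {"tx":0,"ty":0,"tz":0,"ax":0,"ay":0,"az":0,"claw":0},
    {"tx":0,"ty":0,"tz":0,"ax":0,"ay":0,"az":0,"claw":0},
    {"tx":0,"ty":0,"tz":0,"ax":0,"ay":0,"az":0,"claw":0},
  ],
)

```text
time_s: 5.07
tcp_pos: [0.5887, -0.1826, 0.0982]
ee_rot: [[0.991, 0.119, -0.056], [0.132, -0.898, 0.421], [0.0, -0.424, -0.905]]
wrist_force: [-0.5, 5.5, 5.0]
gripper_width: 0.111
gripper_force: 30.0
```

Request:
drive_tool(
  rows=[
    {"tx":0,"ty":-0.1,"tz":-1,"ax":0,"ay":0,"az":0,"claw":0},
    {"tx":0,"ty":0,"tz":-2,"ax":0,"ay":0,"az":0,"claw":0},
    {"tx":0,"ty":0,"tz":-3,"ax":0,"ay":0,"az":0,"claw":0},
    {"tx":0,"ty":0,"tz":-3,"ax":0,"ay":0,"az":0,"claw":0},
    {"tx":0,"ty":0,"tz":-2,"ax":0,"ay":0,"az":0,"claw":0},
    {"tx":0,"ty":0,"tz":-1,"ax":0,"ay":0,"az":0,"claw":0},
    {"tx":0,"ty":0,"tz":0,"ax":0,"ay":0,"az":0,"claw":0},
    {"tx":0,"ty":0,"tz":0,"ax":0,"ay":0,"az":0,"claw":0},
    {"tx":0,"ty":0,"tz":0,"ax":0,"ay":0,"az":0,"claw":0},
  ],
)

```text
time_s: 5.82
tcp_pos: [0.5944, -0.2326, 0.2044]
ee_rot: [[0.991, 0.117, -0.058], [0.131, -0.898, 0.421], [-0.003, -0.425, -0.905]]
wrist_force: [-0.7, 0.5, -4.1]
gripper_width: 0.113
gripper_force: 30.0
```

Request:
drive_tool(
  rows=[
    {"tx":0,"ty":0,"tz":0,"ax":0,"ay":0,"az":0.0608,"claw":0},
    {"tx":0,"ty":0,"tz":0,"ax":0,"ay":0,"az":0.12,"claw":0},
    {"tx":0,"ty":0,"tz":0,"ax":0,"ay":0,"az":0.12,"claw":0},
    {"tx":0,"ty":0,"tz":0,"ax":0,"ay":0,"az":0.12,"claw":0},
    {"tx":0,"ty":0,"tz":0,"ax":0,"ay":0,"az":0.12,"claw":0},
    {"tx":0,"ty":0,"tz":0,"ax":0,"ay":0,"az":0.12,"claw":0},
    {"tx":0,"ty":0,"tz":0,"ax":0,"ay":0,"az":0.12,"claw":0},
    {"tx":0,"ty":0,"tz":0,"ax":0,"ay":0,"az":0.12,"claw":0},
    {"tx":0,"ty":0,"tz":0,"ax":0,"ay":0,"az":0.12,"claw":0},
  ],
)

```text
time_s: 6.57
tcp_pos: [0.5947, -0.2323, 0.2045]
ee_rot: [[0.614, -0.787, -0.059], [-0.7, -0.577, 0.42], [-0.365, -0.217, -0.906]]
wrist_force: [0.2, -0.4, -2.9]
gripper_width: 0.11
gripper_force: 30.0
```

Request:
drive_tool(
  rows=[
    {"tx":0,"ty":0,"tz":0,"ax":0,"ay":0,"az":0.12,"claw":0},
    {"tx":0,"ty":0,"tz":0,"ax":0,"ay":0,"az":0.12,"claw":0},
    {"tx":0,"ty":0,"tz":0,"ax":0,"ay":0,"az":0.12,"claw":0},
    {"tx":0,"ty":0,"tz":0,"ax":0,"ay":0,"az":0.12,"claw":0},
    {"tx":0,"ty":0,"tz":0,"ax":0,"ay":0,"az":0.12,"claw":0},
    {"tx":0,"ty":0,"tz":0,"ax":0,"ay":0,"az":0.12,"claw":0},
    {"tx":0,"ty":0,"tz":0,"ax":0,"ay":0,"az":0.12,"claw":0},
    {"tx":0,"ty":0,"tz":0,"ax":0,"ay":0,"az":0.12,"claw":0},
    {"tx":0,"ty":0,"tz":0,"ax":0,"ay":0,"az":0.12,"claw":0},
    {"tx":0,"ty":0,"tz":0,"ax":0,"ay":0,"az":0.12,"claw":0},
  ],
)

```text
time_s: 7.4
tcp_pos: [0.5947, -0.2323, 0.2045]
ee_rot: [[-0.511, -0.857, -0.059], [-0.792, 0.443, 0.42], [-0.334, 0.261, -0.906]]
wrist_force: [-0.2, 0.0, -3.6]
gripper_width: 0.113
gripper_force: 30.0
```

Request:
drive_tool(
  rows=[
    {"tx":0,"ty":0,"tz":0,"ax":0,"ay":0,"az":0.12,"claw":0},
    {"tx":0,"ty":0,"tz":0,"ax":0,"ay":0,"az":0.12,"claw":0},
    {"tx":0,"ty":0,"tz":0,"ax":0,"ay":0,"az":0.12,"claw":0},
    {"tx":0,"ty":0,"tz":0,"ax":0,"ay":0,"az":0.12,"claw":0},
    {"tx":0,"ty":0,"tz":0,"ax":0,"ay":0,"az":0.12,"claw":0},
    {"tx":0,"ty":0,"tz":0,"ax":0,"ay":0,"az":0.12,"claw":0},
    {"tx":0,"ty":0,"tz":0,"ax":0,"ay":0,"az":0.12,"claw":0},
    {"tx":0,"ty":0,"tz":0,"ax":0,"ay":0,"az":0.0808,"claw":0},
    {"tx":0,"ty":0,"tz":0,"ax":0,"ay":0,"az":0,"claw":0},
    {"tx":0,"ty":0,"tz":0,"ax":0,"ay":0,"az":0,"claw":0},
  ],
)

```text
time_s: 8.23
tcp_pos: [0.5949, -0.2326, 0.2052]
ee_rot: [[-0.991, -0.12, -0.058], [-0.133, 0.898, 0.42], [0.001, 0.424, -0.906]]
wrist_force: [0.5, 0.3, -3.5]
gripper_width: 0.109
gripper_force: 30.0
```

```bash
python3 - <<'E'
from h import *
import meas
I,d=capture("scene"); J,e=capture("top")
s=sense();p,R=s["tcp_pos"],s["ee_rot"];print(s["joints"].round(1),p,R.round(3))
for n,D in(("scene",d),("top",e)):
    T=(cloud(n,D)-p)@R*1000
    m=(D>0)&(abs(T[...,0])<55)&(T[...,2]>2)&(T[...,2]<85)&(abs(T[...,1])<45); q=T[m]; 
    if len(q)<20: continue
    t=q[(q[:,2]<35)]; print(n,len(q),"x",np.percentile(t[:,0],[1,99]).round(1),"face y",np.median(t[:,1]).round(1),"z",np.percentile(q[:,2],[1,99]).round(1))
c=proj("scene",p).astype(int)
cv2.imwrite("pics/g3.png",cv2.resize(I[max(0,c[1]-75):c[1]+75,c[0]-100:c[0]+100],(800,600),interpolation=cv2.INTER_CUBIC)[:,:,::-1])
tgt=np.array([.5887,-.1826,.0982])+.0004*FY
go(p,R,tgt+.03*up(),RB)
E
```

```text
[-18.5  32.   18.7 -22.3 -88.5 -60.9] [ 0.59510941 -0.23289615  0.2058318 ] [[-0.991 -0.12  -0.057]
 [-0.133  0.898  0.419]
 [ 0.001  0.423 -0.906]]
scene 1636 x [-38.7  40.3] face y 7.6 z [ 3.  81.2]
top 1225 x [-37.  27.] face y 4.6 z [32.9 77.9]
3 rows
each [-2.500e-02  1.300e-02  2.966e+00  0.000e+00 -1.000e-03  1.000e-03]
```

View pics/g3.png

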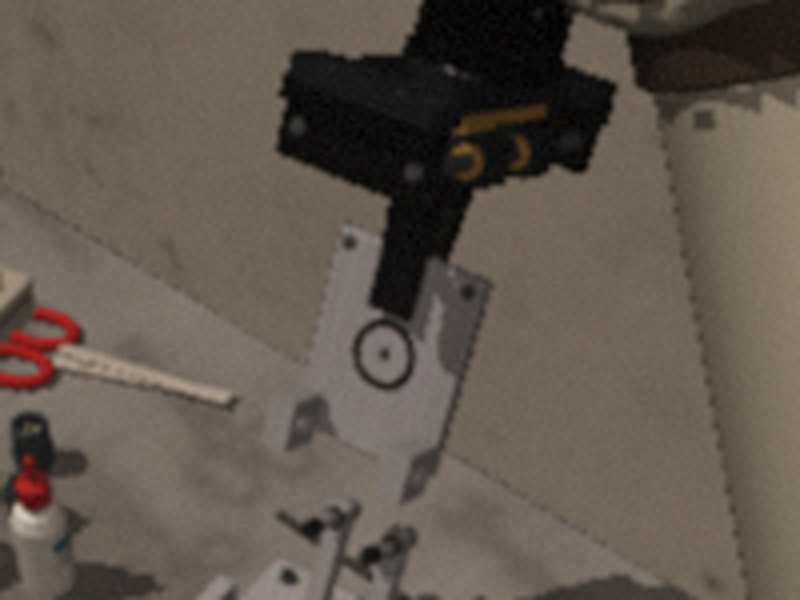

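The scene crop shows the lid held squarely, with the seal ring at (384,354) and both lugs now facing forward. The lid isn't tilted in the grip.

Request:
drive_tool(
  rows=[
    {"tx":0,"ty":0.06,"tz":2.0,"ax":0,"ay":0,"az":0.001,"claw":0},
    {"tx":0,"ty":0,"tz":3.0,"ax":0,"ay":0,"az":0,"claw":0},
    {"tx":-0.05,"ty":0.05,"tz":3.0,"ax":0,"ay":0,"az":0,"claw":0},
    {"tx":0,"ty":0,"tz":1.5,"ax":0,"ay":0,"az":0,"claw":0},
    {"tx":0,"ty":0,"tz":0.5,"ax":0,"ay":0,"az":0,"claw":0},
    {"tx":0,"ty":0,"tz":0,"ax":0,"ay":0,"az":0,"claw":0},
    {"tx":0,"ty":0,"tz":0,"ax":0,"ay":0,"az":0,"claw":0},
    {"tx":0,"ty":0,"tz":0,"ax":0,"ay":0,"az":0,"claw":0},
  ],
)

```text
time_s: 9.0
tcp_pos: [0.5908, -0.191, 0.1179]
ee_rot: [[-0.991, -0.119, -0.054], [-0.131, 0.899, 0.418], [-0.002, 0.422, -0.907]]
wrist_force: [-0.1, 0.3, -3.4]
gripper_width: 0.111
gripper_force: 30.0
```

```bash
python3 - <<'E'
from h import *
s=sense();p,R=s["tcp_pos"],s["ee_rot"];print(p,s["wrist_force"].round(1))
tgt=np.array([.5887,-.1826,.0982])+.0004*FY
go(p,R,tgt,RB)
E
```

```text
[ 0.590827   -0.19101239  0.1179206 ] [-0.1  0.3 -3.4]
1 rows
each [ 6.400e-02 -5.000e-02  2.151e+00 -1.000e-03  1.000e-03  1.000e-03]
```

Request:
drive_tool(
  rows=[
    {"tx":0.05,"ty":0.03,"tz":0.5,"ax":0,"ay":0,"az":0,"claw":0},
    {"tx":0,"ty":0,"tz":0.5,"ax":0,"ay":0,"az":0,"claw":0},
    {"tx":0,"ty":0,"tz":0.4,"ax":0,"ay":0,"az":0,"claw":0},
    {"tx":0,"ty":0,"tz":0.2,"ax":0,"ay":0,"az":0,"claw":0},
    {"tx":0,"ty":0,"tz":0.15,"ax":0,"ay":0,"az":0,"claw":0},
    {"tx":0,"ty":0,"tz":0.1,"ax":0,"ay":0,"az":0,"claw":0},
    {"tx":0,"ty":0,"tz":0,"ax":0,"ay":0,"az":0,"claw":0},
    {"tx":0,"ty":0,"tz":0,"ax":0,"ay":0,"az":0,"claw":0},
  ],
)

```text
time_s: 9.67
tcp_pos: [0.5887, -0.1825, 0.1]
ee_rot: [[-0.991, -0.118, -0.055], [-0.13, 0.899, 0.419], [0.0, 0.422, -0.906]]
wrist_force: [0.5, 0.5, -3.0]
gripper_width: 0.113
gripper_force: 30.0
```

Request:
drive_tool(
  rows=[
    {"tx":0,"ty":0,"tz":0.1,"ax":0,"ay":0,"az":0,"claw":0},
    {"tx":0,"ty":0,"tz":0.1,"ax":0,"ay":0,"az":0,"claw":0},
    {"tx":0,"ty":0,"tz":0.05,"ax":0,"ay":0,"az":0,"claw":0},
    {"tx":0,"ty":0,"tz":0,"ax":0,"ay":0,"az":0,"claw":0},
    {"tx":0,"ty":0,"tz":0,"ax":0,"ay":0,"az":0,"claw":0},
  ],
)

```text
time_s: 10.08
tcp_pos: [0.5888, -0.1818, 0.0985]
ee_rot: [[-0.991, -0.119, -0.054], [-0.13, 0.899, 0.418], [-0.001, 0.422, -0.907]]
wrist_force: [-0.3, -1.4, 2.4]
gripper_width: 0.115
gripper_force: 30.0
```

```bash
python3 - <<'E'
from h import *
s=sense();p,R=s["tcp_pos"],s["ee_rot"];print(p,s["wrist_force"].round(1),R.T@s["wrist_force"])
tgt=np.array([.5887,-.1826,.0982])+.0004*FY
go(p,R,tgt,RB)
E
```

```text
[ 0.58882622 -0.18181575  0.09854638] [-0.3 -1.4  2.4] [ 0.45727713 -0.20359949 -2.75826603]
1 rows
each [-0.017 -0.084 -0.001 -0.001  0.001  0.   ]
```

Request:
drive_tool(
  rows=[
    {"tx":0,"ty":-0.06,"tz":0.02,"ax":0,"ay":0,"az":0,"claw":0},
    {"tx":0,"ty":-0.06,"tz":0.02,"ax":0,"ay":0,"az":0,"claw":0},
    {"tx":0,"ty":0,"tz":0,"ax":0,"ay":0,"az":0,"claw":0},
    {"tx":0,"ty":0,"tz":0,"ax":0,"ay":0,"az":0,"claw":0},
  ],
)

```text
time_s: 10.42
tcp_pos: [0.5889, -0.1822, 0.0984]
ee_rot: [[-0.991, -0.119, -0.054], [-0.131, 0.898, 0.419], [-0.001, 0.423, -0.906]]
wrist_force: [-2.4, -0.3, 5.3]
gripper_width: 0.11
gripper_force: 30.0
```

Request:
drive_tool(
  rows=[
    {"tx":0,"ty":0,"tz":0,"ax":0,"ay":0,"az":0,"claw":3},
    {"tx":0,"ty":0,"tz":0,"ax":0,"ay":0,"az":0,"claw":6},
    {"tx":0,"ty":0,"tz":0,"ax":0,"ay":0,"az":0,"claw":6},
    {"tx":0,"ty":0,"tz":0,"ax":0,"ay":0,"az":0,"claw":6},
    {"tx":0,"ty":0,"tz":0,"ax":0,"ay":0,"az":0,"claw":6},
    {"tx":0,"ty":0,"tz":0,"ax":0,"ay":0,"az":0,"claw":6},
  ],
)

```text
time_s: 10.92
tcp_pos: [0.5886, -0.1821, 0.0965]
ee_rot: [[-0.991, -0.118, -0.056], [-0.13, 0.899, 0.419], [0.001, 0.423, -0.906]]
wrist_force: [-0.2, -1.1, 0.4]
gripper_width: 0.483
gripper_force: 0.0
```

Request:
drive_tool(
  rows=[
    {"tx":0,"ty":0,"tz":-2,"ax":0,"ay":0,"az":0,"claw":6},
    {"tx":0,"ty":0,"tz":-3,"ax":0,"ay":0,"az":0,"claw":6},
    {"tx":0,"ty":0,"tz":-3,"ax":0,"ay":0,"az":0,"claw":6},
    {"tx":0,"ty":0,"tz":-3,"ax":0,"ay":0,"az":0,"claw":6},
    {"tx":0,"ty":0,"tz":0,"ax":0,"ay":0,"az":0,"claw":6},
    {"tx":0,"ty":0,"tz":0,"ax":0,"ay":0,"az":0,"claw":6},
    {"tx":0,"ty":0,"tz":0,"ax":0,"ay":0,"az":0,"claw":6},
  ],
)

```text
time_s: 11.5
tcp_pos: [0.5944, -0.2279, 0.1959]
ee_rot: [[-0.992, -0.117, -0.056], [-0.13, 0.898, 0.42], [0.001, 0.424, -0.906]]
wrist_force: [-1.1, -0.2, -1.4]
gripper_width: 0.693
gripper_force: 0.0
```

```bash
python3 - <<'E'
from h import *
s=sense();p,R=s["tcp_pos"],s["ee_rot"];print(p)
u=np.array([np.cos(np.radians(-72.6)),np.sin(np.radians(-72.6)),0])
z=np.array([0,0,-1.]);RP=Rm(-u,np.cross(z,-u),z)
t=np.array([.4261,-.1183,0])-.008*u; t[2]=.15; print(t)
go(p,R,t,RP)
E
```

```text
[ 0.59435263 -0.22793533  0.19587209]
[ 0.42370767 -0.11066608  0.15      ]
13 rows
[ 1.184  0.815  0.772  0.028 -0.024  0.106]
[ 1.282  0.705  0.721  0.028 -0.024  0.106]
[ 1.367  0.585  0.672  0.028 -0.024  0.106]
[ 1.437  0.454  0.625  0.028 -0.024  0.106]
[ 1.492  0.316  0.579  0.028 -0.024  0.106]
[ 1.531  0.172  0.537  0.028 -0.024  0.106]
[ 1.553  0.024  0.498  0.028 -0.024  0.106]
[ 1.559 -0.128  0.463  0.028 -0.024  0.106]
[ 1.548 -0.279  0.432  0.028 -0.024  0.106]
[ 1.521 -0.43   0.405  0.028 -0.024  0.106]
[ 1.477 -0.577  0.384  0.028 -0.024  0.106]
[ 1.417 -0.72   0.368  0.028 -0.024  0.106]
[ 1.342 -0.856  0.358  0.028 -0.024  0.106]
```

Request:
drive_tool(
  rows=[
    {"tx":1.18,"ty":0.82,"tz":0.77,"ax":0.028,"ay":-0.024,"az":0.106,"claw":6},
    {"tx":1.28,"ty":0.7,"tz":0.72,"ax":0.028,"ay":-0.024,"az":0.106,"claw":6},
    {"tx":1.37,"ty":0.58,"tz":0.67,"ax":0.028,"ay":-0.024,"az":0.106,"claw":6},
    {"tx":1.44,"ty":0.45,"tz":0.62,"ax":0.028,"ay":-0.024,"az":0.106,"claw":6},
    {"tx":1.49,"ty":0.32,"tz":0.58,"ax":0.028,"ay":-0.024,"az":0.106,"claw":6},
    {"tx":1.53,"ty":0.17,"tz":0.54,"ax":0.028,"ay":-0.024,"az":0.106,"claw":6},
    {"tx":1.55,"ty":0.02,"tz":0.5,"ax":0.028,"ay":-0.024,"az":0.106,"claw":6},
    {"tx":1.56,"ty":-0.13,"tz":0.46,"ax":0.028,"ay":-0.024,"az":0.106,"claw":6},
    {"tx":1.55,"ty":-0.28,"tz":0.43,"ax":0.028,"ay":-0.024,"az":0.106,"claw":6},
    {"tx":1.52,"ty":-0.43,"tz":0.41,"ax":0.028,"ay":-0.024,"az":0.106,"claw":6},
  ],
)

```text
time_s: 12.33
tcp_pos: [0.4617, -0.1372, 0.1594]
ee_rot: [[-0.575, 0.817, 0.044], [0.816, 0.57, 0.095], [0.053, 0.091, -0.994]]
wrist_force: [0.3, 0.6, 0.4]
gripper_width: 0.691
gripper_force: 0.0
```

Request:
drive_tool(
  rows=[
    {"tx":1.48,"ty":-0.58,"tz":0.38,"ax":0.028,"ay":-0.024,"az":0.106,"claw":6},
    {"tx":1.42,"ty":-0.72,"tz":0.37,"ax":0.028,"ay":-0.024,"az":0.106,"claw":6},
    {"tx":1.34,"ty":-0.86,"tz":0.36,"ax":0.028,"ay":-0.024,"az":0.106,"claw":6},
    {"tx":0,"ty":0,"tz":0,"ax":0,"ay":0,"az":0,"claw":6},
    {"tx":0,"ty":0,"tz":0,"ax":0,"ay":0,"az":0,"claw":6},
    {"tx":0,"ty":0,"tz":0,"ax":0,"ay":0,"az":0,"claw":6},
    {"tx":0,"ty":0,"tz":0,"ax":0,"ay":0,"az":0,"claw":6},
  ],
)

```text
time_s: 12.92
tcp_pos: [0.425, -0.1112, 0.1499]
ee_rot: [[-0.295, 0.956, 0.004], [0.956, 0.295, -0.005], [-0.005, 0.002, -1.0]]
wrist_force: [-0.1, 0.0, 0.9]
gripper_width: 0.69
gripper_force: 0.0
```

```bash
python3 - <<'E'
from h import *
I,d=capture("scene"); J,e=capture("top")
np.save("scene0.npy",d);np.save("top0.npy",e)
s=sense();p,R=s["tcp_pos"],s["ee_rot"];print(s["joints"].round(1),p,R.round(3))
fing("scene",d,p,R);fing("top",e,p,R)
o=[cv2.resize(I[125:275,210:360],(400,400),interpolation=cv2.INTER_CUBIC),cv2.resize(J[135:285,225:375],(400,400),interpolation=cv2.INTER_CUBIC)]
cv2.imwrite("pics/g4.png",np.hstack(o)[:,:,::-1])
u=np.array([np.cos(np.radians(-72.6)),np.sin(np.radians(-72.6)),0])
z=np.array([0,0,-1.]);RP=Rm(-u,np.cross(z,-u),z)
t=np.array([.4261,-.1183,0])-.008*u; t[2]=.02
go(p,R,t,RP)
E
python3 meas.py | grep -v pin
```

```text
[   6.9    8.   -30.9    0.4  -51.  -170. ] [ 0.42493981 -0.11133474  0.14993343] [[-0.294  0.956  0.004]
 [ 0.956  0.294 -0.005]
 [-0.006  0.002 -1.   ]]
scene 1 x [-6.1 15.6] y [30.8 42.9] z [-44.8   0.1   0.9]
scene -1 x [-4.4 16.1] y [-39.9 -29. ] z [-39.8   0.7   2.6]
4 rows
each [ 4.300e-02 -3.200e-02  3.248e+00  1.000e-03  1.000e-03 -1.000e-03]
top block (array([577.3, -89.6]), array([70.3, 58.2]), 7.54, 1242) 0.055372374667372194
 base (array([581.6, -98.6]), array([117.5, 106.9]), 7.54, 1618) 0.009466350769392392
  axis [ 0.10187127 -0.99479759] -84.15306348766481 ends [ 0.42926238 -0.06649156] [ 0.449146   -0.26065995] 0.19518380686849407
 lid n [-0.1164  0.8912  0.4385] lean 26.00520795525755 yaw 97.44334244032345 854 1075
  width [-0.0392  0.04  ] top h 0.0223 h min -0.0743
  topmid [ 0.589  -0.1918  0.1272] centre mid-plate [ 0.5867 -0.1745  0.0801] w [0.9916 0.1295 0.    ] up [ 0.0568 -0.4348  0.8988]
scene block (array([577.6, -83.7]), array([71.8, 61. ]), 7.25, 677) 0.054550250956111074
 base (array([ 582.4, -120.9]), array([125. , 164.2]), 7.87, 1120) 0.008585271817285876
  axis [-0.87499051 -0.48414008] -151.04385211464916 ends [ 0.45138195 -0.07082853] [ 0.37967565 -0.11050426] 0.08195094477857988
 lid n [-0.9084  0.3423 -0.24  ] lean -13.888024951667767 yaw 159.35580299503167 7 7
  width [-0.0025  0.0167] top h 0.0053 h min -0.0502
  topmid [ 0.5717 -0.1634  0.0938] centre mid-plate [ 0.5875 -0.1694  0.0465] w [0.3526 0.9358 0.    ] up [-0.2246  0.0846  0.9708]
```

View pics/g4.png

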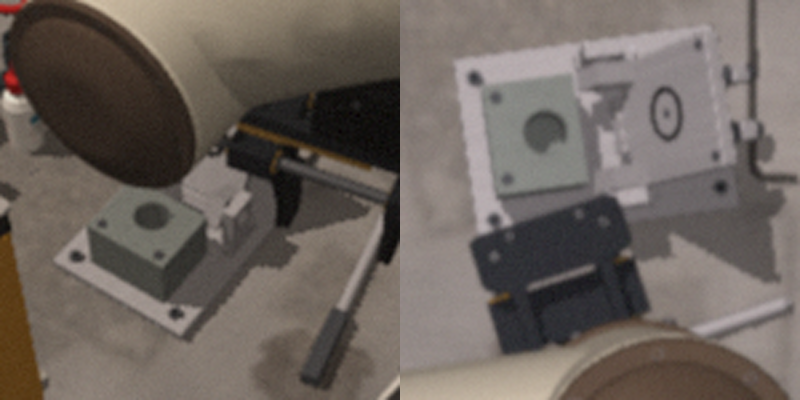

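The scene crop shows the pin with its grip at (325,345), clear of the arm. The top crop shows the lid seated with the seal ring at (667,115) facing forward, leaning about 25–26°, in the same place as at the start. Next I descend on the pin grip.

Request:
drive_tool(
  rows=[
    {"tx":0.04,"ty":-0.12,"tz":3.0,"ax":0.002,"ay":0.004,"az":-0.002,"claw":5},
    {"tx":0,"ty":0,"tz":3.5,"ax":0,"ay":0,"az":0,"claw":5},
    {"tx":0,"ty":0,"tz":3.5,"ax":0,"ay":0,"az":0,"claw":5},
    {"tx":0,"ty":0,"tz":2.7,"ax":0,"ay":0,"az":0,"claw":5},
    {"tx":0,"ty":0,"tz":1,"ax":0,"ay":0,"az":0,"claw":4},
    {"tx":0,"ty":0,"tz":0.5,"ax":0,"ay":0,"az":0,"claw":3.5},
    {"tx":0,"ty":0,"tz":0,"ax":0,"ay":0,"az":0,"claw":3},
    {"tx":0,"ty":0,"tz":0,"ax":0,"ay":0,"az":0,"claw":3},
    {"tx":0,"ty":0,"tz":0,"ax":0,"ay":0,"az":0,"claw":3},
  ],
)

```text
time_s: 13.77
tcp_pos: [0.4244, -0.1112, 0.0089]
ee_rot: [[-0.296, 0.955, 0.003], [0.955, 0.296, -0.001], [-0.002, 0.003, -1.0]]
wrist_force: [0.5, 0.4, 0.6]
gripper_width: 0.363
gripper_force: 0.0
```

```bash
python3 - <<'E'
from h import *
s=sense();p,R=s["tcp_pos"],s["ee_rot"];print(p,R.round(4),s["wrist_force"].round(1))
u=np.array([np.cos(np.radians(-72.6)),np.sin(np.radians(-72.6)),0])
g=np.array([.4261,-.1183,.007]); print("grip centre in tool mm",(g-p)@R*1000)
I,d=capture("scene"); T=(cloud("scene",d)-p)@R*1000
m=(d>0)&(T[...,2]<0)&(T[...,2]>-14)&(abs(T[...,1])<16)&(abs(T[...,0])<60);q=T[m]
print("grip x",np.percentile(q[:,0],[1,99]),"y",np.percentile(q[:,1],[2,50,98]),"z",np.percentile(q[:,2],[2,50,98]))
fing("scene",d,p,R)
E
```

```text
[ 0.42442154 -0.11124455  0.00892521] [[-0.2957  0.9553  0.0031]
 [ 0.9553  0.2957 -0.0014]
 [-0.0023  0.0025 -1.    ]] [0.5 0.4 0.6]
grip centre in tool mm [-7.23183714 -0.48790236  1.94050655]
grip x [-33.43057341  30.08767189] y [-5.896242    0.90332883  7.92293495] z [-6.53690306 -3.48093263 -0.71278934]
scene 1 x [-30.7  34.6] y [ 0.6 68.5] z [-40.1  11.8  12. ]
scene -1 x [-33.9  34.1] y [-61.6  -0.4] z [-25.7  11.9  12. ]
```

Request:
drive_tool(
  rows=[
    {"tx":0,"ty":0,"tz":0.3,"ax":0,"ay":0,"az":0,"claw":3},
    {"tx":0,"ty":0,"tz":0.2,"ax":0,"ay":0,"az":0,"claw":0},
    {"tx":0,"ty":0,"tz":0,"ax":0,"ay":0,"az":0,"claw":0},
    {"tx":0,"ty":0,"tz":0,"ax":0,"ay":0,"az":0,"claw":0},
    {"tx":0,"ty":0,"tz":0,"ax":0,"ay":0,"az":0,"claw":0},
    {"tx":0,"ty":0,"tz":0,"ax":0,"ay":0,"az":0,"claw":0},
    {"tx":0,"ty":0,"tz":0,"ax":0,"ay":0,"az":0,"claw":0},
  ],
)

```text
time_s: 14.4
tcp_pos: [0.4234, -0.1112, 0.003]
ee_rot: [[-0.296, 0.955, 0.001], [0.955, 0.296, -0.002], [-0.002, 0.0, -1.0]]
wrist_force: [1.0, -0.2, 1.1]
gripper_width: 0.156
gripper_force: 29.9
```

```bash
cat >> h.py <<'E'
RI=Rm(-FY,np.cross(np.array([0,0,-1.]),-FY),np.array([0,0,-1.]))
E
python3 - <<'E'
from h import *
s=sense();p,R=s["tcp_pos"],s["ee_rot"];print(p,R.round(4),s["gripper_width"])
g=np.array([.4261,-.1183,.007]); gt=(g-p)@R; print("grip centre in tool mm",gt*1000)
a,b=go(p,R,np.array([p[0],p[1],.12]),R)
# target: grip centre at y_f=-.085-.080 (tip 6cm... before ear), z .1
h=O+FZ*.046; tipstart=-.0525-.02; gc=h+FY*(tipstart-.1485)
t=gc-RI@gt; print(t); t[2]=.12
go(a,b,t,RI)
E
```

```text
[ 0.42343446 -0.11115343  0.00302754] [[-2.959e-01  9.552e-01  8.000e-04]
 [ 9.552e-01  2.959e-01 -1.600e-03]
 [-1.800e-03  3.000e-04 -1.000e+00]] 0.15613497285659492
grip centre in tool mm [-7.62239921  0.43304875 -3.95859932]
4 rows
each [-5.000e-03  1.000e-03 -2.924e+00  0.000e+00  0.000e+00  0.000e+00]
[ 0.35759002 -0.17027056  0.0420414 ]
12 rows
[-0.308 -0.67   0.    -0.     0.    -0.117]
[-0.228 -0.701  0.    -0.     0.    -0.117]
[-0.145 -0.723  0.    -0.     0.    -0.117]
[-0.06  -0.735  0.    -0.     0.    -0.117]
[ 0.026 -0.737  0.    -0.     0.    -0.117]
[ 0.112 -0.729 -0.    -0.     0.    -0.117]
[ 0.196 -0.711 -0.    -0.     0.    -0.117]
[ 0.278 -0.683 -0.    -0.     0.    -0.117]
[ 0.355 -0.646 -0.    -0.     0.    -0.117]
[ 0.428 -0.6   -0.    -0.     0.    -0.117]
[ 0.495 -0.546 -0.    -0.     0.    -0.117]
[ 0.556 -0.485 -0.    -0.     0.    -0.117]
```

Request:
drive_tool(
  rows=[
    {"tx":0,"ty":0,"tz":-2,"ax":0,"ay":0,"az":0,"claw":0},
    {"tx":0,"ty":0,"tz":-3,"ax":0,"ay":0,"az":0,"claw":0},
    {"tx":0,"ty":0,"tz":-3,"ax":0,"ay":0,"az":0,"claw":0},
    {"tx":0,"ty":0,"tz":-2.5,"ax":0,"ay":0,"az":0,"claw":0},
    {"tx":-0.31,"ty":-0.67,"tz":-1.2,"ax":0,"ay":0,"az":-0.117,"claw":0},
    {"tx":-0.23,"ty":-0.7,"tz":0,"ax":0,"ay":0,"az":-0.117,"claw":0},
    {"tx":-0.15,"ty":-0.72,"tz":0,"ax":0,"ay":0,"az":-0.117,"claw":0},
    {"tx":-0.06,"ty":-0.74,"tz":0,"ax":0,"ay":0,"az":-0.117,"claw":0},
    {"tx":0.03,"ty":-0.74,"tz":0,"ax":0,"ay":0,"az":-0.117,"claw":0},
    {"tx":0.11,"ty":-0.73,"tz":0,"ax":0,"ay":0,"az":-0.117,"claw":0},
  ],
)

```text
time_s: 15.23
tcp_pos: [0.3892, -0.1408, 0.1196]
ee_rot: [[-0.846, 0.534, -0.001], [0.534, 0.846, -0.001], [-0.0, -0.002, -1.0]]
wrist_force: [0.8, -0.1, -0.8]
gripper_width: 0.156
gripper_force: 29.9
```

Request:
drive_tool(
  rows=[
    {"tx":0.2,"ty":-0.71,"tz":0,"ax":0,"ay":0,"az":-0.117,"claw":0},
    {"tx":0.28,"ty":-0.68,"tz":0,"ax":0,"ay":0,"az":-0.117,"claw":0},
    {"tx":0.36,"ty":-0.65,"tz":0,"ax":0,"ay":0,"az":-0.117,"claw":0},
    {"tx":0.43,"ty":-0.6,"tz":0,"ax":0,"ay":0,"az":-0.117,"claw":0},
    {"tx":0.5,"ty":-0.55,"tz":0,"ax":0,"ay":0,"az":-0.117,"claw":0},
    {"tx":0.56,"ty":-0.49,"tz":0,"ax":0,"ay":0,"az":-0.117,"claw":0},
    {"tx":0,"ty":0,"tz":0,"ax":0,"ay":0,"az":0,"claw":0},
    {"tx":0,"ty":0,"tz":0,"ax":0,"ay":0,"az":0,"claw":0},
    {"tx":0,"ty":0,"tz":0,"ax":0,"ay":0,"az":0,"claw":0},
    {"tx":0,"ty":0,"tz":0,"ax":0,"ay":0,"az":0,"claw":0},
  ],
)

```text
time_s: 16.07
tcp_pos: [0.3575, -0.1701, 0.12]
ee_rot: [[-0.991, -0.132, 0.0], [-0.132, 0.991, -0.002], [-0.0, -0.002, -1.0]]
wrist_force: [-0.3, 0.1, -1.5]
gripper_width: 0.149
gripper_force: 29.9
```

```bash
python3 - <<'E'
from h import *
s=sense();p,R=s["tcp_pos"],s["ee_rot"];print(p,R.round(4),s["gripper_width"],s["joints"].round(0))
go(p,R,np.array([.3576,-.1703,.042]),RI)
E
```

```text
[ 0.3574789  -0.17014359  0.11997129] [[-9.913e-01 -1.316e-01  5.000e-04]
 [-1.316e-01  9.913e-01 -1.600e-03]
 [-2.000e-04 -1.700e-03 -1.000e+00]] 0.14890853384587754 [ -2.   6. -38.   0. -45. -81.]
3 rows
each [-3.000e-03 -1.000e-03  2.599e+00 -1.000e-03  0.000e+00  0.000e+00]
```

Lower to the hinge height, then look at the tip and the ear.

Request:
drive_tool(
  rows=[
    {"tx":0,"ty":0,"tz":2.0,"ax":-0.001,"ay":0,"az":0,"claw":0},
    {"tx":0,"ty":0,"tz":2.8,"ax":0,"ay":0,"az":0,"claw":0},
    {"tx":0,"ty":0,"tz":2.0,"ax":0,"ay":0,"az":0,"claw":0},
    {"tx":0,"ty":0,"tz":1.0,"ax":0,"ay":0,"az":0,"claw":0},
    {"tx":0,"ty":0,"tz":0,"ax":0,"ay":0,"az":0,"claw":0},
    {"tx":0,"ty":0,"tz":0,"ax":0,"ay":0,"az":0,"claw":0},
    {"tx":0,"ty":0,"tz":0,"ax":0,"ay":0,"az":0,"claw":0},
    {"tx":0,"ty":0,"tz":0,"ax":0,"ay":0,"az":0,"claw":0},
  ],
)

```text
time_s: 16.73
tcp_pos: [0.3583, -0.1704, 0.0429]
ee_rot: [[-0.991, -0.133, 0.003], [-0.133, 0.991, -0.001], [-0.003, -0.001, -1.0]]
wrist_force: [-0.8, -0.7, -1.6]
gripper_width: 0.161
gripper_force: 29.9
```

```bash
cat > pinm.py <<'E'
from h import *
def pin(tag):
    I,d=capture("scene"); J,e=capture("top")
    s=sense();p,R=s["tcp_pos"],s["ee_rot"];print("tcp",p.round(4),"F",s["wrist_force"].round(1),"w",s["gripper_width"].round(3))
    F=np.stack([FX,FY,FZ],1)
    for n,D in(("scene",d),("top",e)):
        Q=(cloud(n,D)-O)@F*1000   # fixture frame mm
        m=(D>0)&(abs(Q[...,0])<20)&(Q[...,1]>-180)&(Q[...,1]<-57)&(Q[...,2]>25)&(Q[...,2]<62); q=Q[m]
        if len(q)<15: print(n,"few",len(q)); continue
        print(n,"tip y",np.percentile(q[:,1],99.5).round(1))
        for y in range(-170,-60,15):
            k=q[abs(q[:,1]-y)<7.5]
            if len(k)>8: print("  y",y,"x mid",(np.percentile(k[:,0],[3,97]).mean()).round(1),"wid",np.ptp(np.percentile(k[:,0],[3,97])).round(1),"ztop",np.percentile(k[:,2],90).round(1))
        m=(D>0)&(abs(Q[...,0])<20)&(Q[...,1]>-58)&(Q[...,1]<-38)&(abs(Q[...,2]-59)<4);q=Q[m]
        if len(q)>8: print("  ear top x",np.percentile(q[:,0],[2,98]).round(1),q[:,0].mean().round(1),"y",np.percentile(q[:,1],[2,98]).round(1),"z",np.median(q[:,2]).round(1))
        m=(D>0)&(abs(Q[...,0])<20)&(Q[...,1]>38)&(Q[...,1]<58)&(abs(Q[...,2]-59)<4);q=Q[m]
        if len(q)>8: print("  far ear top x",np.percentile(q[:,0],[2,98]).round(1),q[:,0].mean().round(1),"y",np.percentile(q[:,1],[2,98]).round(1))
    o=[cv2.resize(I[150:250,240:340],(400,400),interpolation=cv2.INTER_CUBIC),cv2.resize(J[150:250,260:360],(400,400),interpolation=cv2.INTER_CUBIC)]
    cv2.imwrite(f"pics/{tag}.png",np.hstack(o)[:,:,::-1])
    return s
E
python3 -c "
from pinm import *
pin('p1')"
```

```text
Traceback (most recent call last):
  File "pinm.py", line 4, in pin
    s=sense();p,R=s["tcp_pos"],s["ee_rot"];print("tcp",p.round(4),"F",s["wrist_force"].round(1),"w",s["gripper_width"].round(3))
                                                                                                    ^^^^^^^^^^^^^^^^^^^^^^^^
AttributeError: 'float' object has no attribute 'round'
```

```bash
sed -i 's/s\["gripper_width"\].round(3)/round(s["gripper_width"],3)/' pinm.py; python3 -c "
from pinm import *
pin('p1')"
```

```text
tcp [ 0.3577 -0.1704  0.0426] F [-0.4  1.2 -1.9] w 0.156
scene tip y -155.9
  y -155 x mid -5.3 wid 7.9 ztop 49.3
  far ear top x [-18.7  14. ] -5.4 y [38.2 53.4]
top tip y -74.4
  y -170 x mid 0.5 wid 9.2 ztop 52.2
  y -155 x mid 0.6 wid 9.3 ztop 51.3
  y -140 x mid 0.3 wid 8.7 ztop 51.3
  y -125 x mid 0.0 wid 8.8 ztop 51.0
  y -110 x mid 0.4 wid 9.2 ztop 50.2
  y -95 x mid -0.3 wid 8.9 ztop 50.0
  y -80 x mid -0.1 wid 8.9 ztop 49.4
  ear top x [-12.8  18.6] 0.5 y [-52.6 -38.4] z 58.2
  far ear top x [-12.7  12.1] -0.3 y [41.5 51.8]
```

View pics/p1.png

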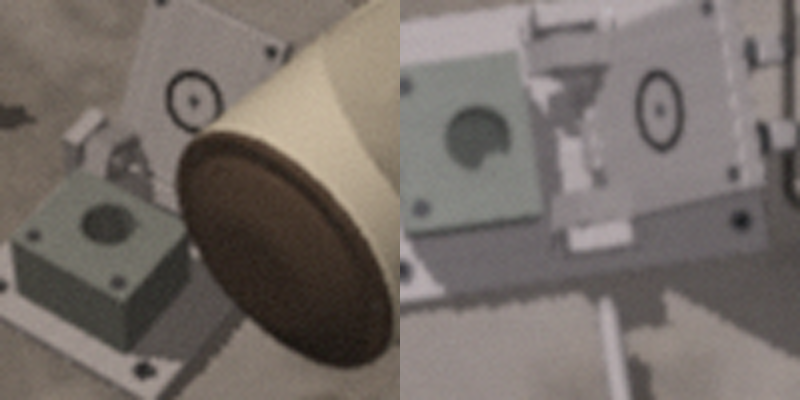

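The top crop shows the pin shank at (612,345) pointing at the near ear (600,235), laterally in line with it. The pitch still needs checking, so I'll measure against the local bench level in the top view.

```bash
cat > pit.py <<'E'
from h import *
F=np.stack([FX,FY,FZ],1)
Ds=[capture("top")[1] for _ in range(4)]
D=np.median(Ds,0); Q=(cloud("top",D)-O)@F*1000; x,y,z=Q[...,0],Q[...,1],Q[...,2]
def pl(m,l):
    q=Q[m]; c,*_=np.linalg.lstsq(np.c_[np.ones(len(q)),q[:,:2]/100],q[:,2],rcond=None); r=q[:,2]-np.c_[np.ones(len(q)),q[:,:2]/100]@c
    k=abs(r)<2; c,*_=np.linalg.lstsq(np.c_[np.ones(k.sum()),q[k,:2]/100],q[k,2],rcond=None); print(l,k.sum(),"z0, per100x, per100y",c.round(2))
    return c
ok=(D>0)
b=pl(ok&(abs(z)<4)&(y>-230)&(y<-70)&(abs(x)<120),"bench")
pl(ok&(abs(z-56)<4)&(abs(y)<33)&(x<-24)&(x>-78),"block")
pl(ok&(abs(z-10)<3)&(abs(y)<62)&(x<75)&(x>-93),"base")
ys=[];zs=[];xs=[]
for yy in np.arange(-175,-58,6):
    m=ok&(abs(y-yy)<3)&(abs(x)<15)&(z>30)&(z<62)
    if m.sum()>6:
        q=Q[m]; lo,hi=np.percentile(q[:,0],[4,96]); mid=(lo+hi)/2; k=abs(q[:,0]-mid)<2.2
        ys.append(yy);xs.append(mid);zs.append(np.median(q[k,2]))
ys,zs,xs=map(np.array,(ys,zs,xs)); print(np.c_[ys,xs,zs].round(1).tolist())
if len(ys)>4:
    a=np.polyfit(ys,zs,1);c=np.polyfit(ys,xs,1);print("top z slope",a[0].round(4),"at -52",np.polyval(a,-52).round(2),"x slope",c[0].round(4),"at -52",np.polyval(c,-52).round(2))
for sg in(-1,1):
    m=ok&(abs(y-sg*47.5)<4)&(abs(x)<18)&(abs(z-59)<2.5); q=Q[m]; print("ear",sg,m.sum(),np.percentile(q[:,0],[3,97]).round(1),np.median(q[:,2]).round(2))
print(sense()["tcp_pos"].round(4))
E
python3 pit.py
```

```text
bench 9998 z0, per100x, per100y [-0.54  0.03 -0.11]
block 1053 z0, per100x, per100y [55.38 -0.14 -0.22]
base 2459 z0, per100x, per100y [ 9.43  0.07 -0.13]
[[-175.0, 0.2, 50.4], [-169.0, 0.8, 50.7], [-163.0, 0.4, 50.2], [-157.0, 0.8, 49.8], [-151.0, 0.5, 49.8], [-145.0, 0.1, 49.3], [-139.0, 0.6, 49.6], [-133.0, 0.0, 49.6], [-127.0, 0.4, 49.1], [-121.0, 0.1, 49.6], [-115.0, -0.1, 48.8], [-109.0, 0.1, 48.4], [-103.0, -0.4, 47.7], [-97.0, 0.2, 48.5], [-91.0, -0.4, 48.4], [-85.0, 0.1, 48.3], [-79.0, -0.4, 47.3]]
top z slope -0.0293 at -52 46.95 x slope -0.0095 at -52 -0.53
ear -1 75 [-12.5  12.1] 58.5
ear 1 70 [-12.1  11.9] 58.5
[ 0.3573 -0.1704  0.0422]
```

Request:
drive_tool(
  rows=[
    {"tx":0,"ty":0,"tz":0,"ax":0,"ay":-0.028,"az":0.0095,"claw":0},
    {"tx":0,"ty":0.13,"tz":0.2,"ax":0,"ay":0,"az":0,"claw":0},
    {"tx":0,"ty":0,"tz":0,"ax":0,"ay":0,"az":0,"claw":0},
    {"tx":0,"ty":0,"tz":0,"ax":0,"ay":0,"az":0,"claw":0},
    {"tx":0,"ty":0,"tz":0,"ax":0,"ay":0,"az":0,"claw":0},
    {"tx":0,"ty":0,"tz":0,"ax":0,"ay":0,"az":0,"claw":0},
  ],
)

```text
time_s: 17.63
tcp_pos: [0.3574, -0.1691, 0.04]
ee_rot: [[-0.992, -0.124, 0.028], [-0.124, 0.992, 0.003], [-0.028, -0.001, -1.0]]
wrist_force: [-0.1, -0.1, -0.7]
gripper_width: 0.16
gripper_force: 29.9
```

```bash
python3 pit.py
```

```text
bench 10110 z0, per100x, per100y [-0.56  0.02 -0.12]
block 1049 z0, per100x, per100y [55.34 -0.18 -0.33]
base 2453 z0, per100x, per100y [ 9.4  -0.06 -0.22]
[[-175.0, 0.3, 48.6], [-169.0, -0.4, 49.8], [-163.0, 0.2, 49.5], [-157.0, -0.4, 49.4], [-151.0, 0.3, 50.0], [-145.0, -0.3, 48.9], [-139.0, -0.6, 49.1], [-133.0, -0.1, 49.3], [-127.0, -0.5, 49.4], [-121.0, 0.0, 49.4], [-115.0, -0.6, 49.4], [-109.0, 0.1, 49.5], [-103.0, -0.7, 49.8], [-97.0, 0.2, 50.2], [-91.0, -0.5, 49.2], [-85.0, -0.1, 49.1], [-79.0, -0.3, 48.7]]
top z slope 0.0002 at -52 49.39 x slope -0.0027 at -52 -0.4
ear -1 75 [-12.3  12.1] 58.56
ear 1 73 [-12.4  11.9] 58.49
[ 0.3572 -0.1691  0.04  ]
```

Request:
drive_tool(
  rows=[
    {"tx":0,"ty":0,"tz":-0.08,"ax":0,"ay":0,"az":0.003,"claw":0},
    {"tx":-0.5,"ty":0.005,"tz":0.014,"ax":0,"ay":0,"az":0,"claw":0},
    {"tx":-0.5,"ty":0.005,"tz":0.014,"ax":0,"ay":0,"az":0,"claw":0},
    {"tx":-0.5,"ty":0.005,"tz":0.014,"ax":0,"ay":0,"az":0,"claw":0},
    {"tx":-0.5,"ty":0.005,"tz":0.014,"ax":0,"ay":0,"az":0,"claw":0},
    {"tx":-0.5,"ty":0.005,"tz":0.014,"ax":0,"ay":0,"az":0,"claw":0},
    {"tx":-0.3,"ty":0.003,"tz":0.008,"ax":0,"ay":0,"az":0,"claw":0},
    {"tx":0,"ty":0,"tz":0,"ax":0,"ay":0,"az":0,"claw":0},
    {"tx":0,"ty":0,"tz":0,"ax":0,"ay":0,"az":0,"claw":0},
  ],
)

```text
time_s: 18.58
tcp_pos: [0.3849, -0.1654, 0.0407]
ee_rot: [[-0.992, -0.121, 0.028], [-0.121, 0.993, 0.003], [-0.028, -0.0, -1.0]]
wrist_force: [-0.3, -0.2, -1.6]
gripper_width: 0.156
gripper_force: 29.9
```

```bash
python3 pit.py | tail -5; python3 -c "
from h import *
s=sense();print(s['wrist_force'],s['moment'],(s['tcp_pos']-O)@np.stack([FX,FY,FZ],1)*1000)"
```

```text
[[-175.0, 2.3, 52.1], [-169.0, -0.3, 52.5], [-163.0, -0.7, 50.5], [-157.0, -0.3, 49.7], [-151.0, 0.4, 50.2], [-145.0, -0.3, 50.2], [-139.0, 0.2, 49.8], [-133.0, -0.1, 50.3], [-127.0, 0.3, 50.3], [-121.0, -0.1, 50.3], [-115.0, -0.4, 50.4], [-109.0, 0.0, 49.9], [-103.0, -0.3, 49.8], [-97.0, 0.1, 50.0], [-91.0, -0.2, 50.1], [-85.0, 0.1, 50.6], [-79.0, -0.1, 50.3], [-73.0, 0.2, 49.9], [-67.0, -0.0, 49.9], [-61.0, 0.4, 50.0]]
top z slope -0.0107 at -52 49.64 x slope -0.0026 at -52 -0.12
ear -1 76 [-12.   12.2] 58.39
ear 1 76 [-12.5  11.8] 58.3
[ 0.3846 -0.1655  0.0408]
[-0.07323241  0.13522316 -1.12616299] [ 0.06573614 -0.01374777 -0.01976238] [  -0.80540119 -201.25823517   40.78281252]
```

Request:
drive_tool(
  rows=[
    {"tx":-0.6,"ty":0.006,"tz":0.017,"ax":0,"ay":0,"az":0,"claw":0},
    {"tx":-0.6,"ty":0.006,"tz":0.017,"ax":0,"ay":0,"az":0,"claw":0},
    {"tx":-0.6,"ty":0.006,"tz":0.017,"ax":0,"ay":0,"az":0,"claw":0},
    {"tx":-0.6,"ty":0.006,"tz":0.017,"ax":0,"ay":0,"az":0,"claw":0},
    {"tx":-0.6,"ty":0.006,"tz":0.017,"ax":0,"ay":0,"az":0,"claw":0},
    {"tx":-0.6,"ty":0.006,"tz":0.017,"ax":0,"ay":0,"az":0,"claw":0},
    {"tx":-0.6,"ty":0.006,"tz":0.017,"ax":0,"ay":0,"az":0,"claw":0},
    {"tx":-0.6,"ty":0.006,"tz":0.017,"ax":0,"ay":0,"az":0,"claw":0},
    {"tx":0,"ty":0,"tz":0,"ax":0,"ay":0,"az":0,"claw":0},
  ],
)

```text
time_s: 19.53
tcp_pos: [0.4343, -0.1591, 0.0409]
ee_rot: [[-0.992, -0.121, 0.03], [-0.121, 0.993, 0.003], [-0.03, -0.001, -1.0]]
wrist_force: [-0.3, 0.1, -0.7]
gripper_width: 0.157
gripper_force: 29.9
```

```bash
python3 pit.py | tail -5; python3 -c "
from h import *
s=sense();print(s['wrist_force'],s['moment'],(s['tcp_pos']-O)@np.stack([FX,FY,FZ],1)*1000)"
```

```text
[[-121.0, 1.0, 52.2], [-115.0, -0.5, 51.7], [-109.0, 0.1, 50.8], [-103.0, -0.2, 49.9], [-97.0, 0.2, 49.7], [-91.0, -0.4, 50.1], [-85.0, 0.2, 49.5], [-79.0, -0.4, 49.8], [-73.0, 0.3, 50.1], [-67.0, -0.4, 50.6], [-61.0, 0.3, 50.7]]
top z slope -0.0213 at -52 49.64 x slope -0.0047 at -52 -0.17
ear -1 75 [-12.3  12.3] 58.42
ear 1 72 [-12.4  11.8] 58.36
[ 0.432  -0.1592  0.0407]
[ 0.01641018 -0.71588758 -1.05719404] [ 0.0301052  -0.05356557 -0.02087329] [  -0.83684367 -153.39704871   40.66449414]
```

Request:
drive_tool(
  rows=[
    {"tx":-0.6,"ty":0.006,"tz":0.017,"ax":0,"ay":0,"az":0,"claw":0},
    {"tx":-0.6,"ty":0.006,"tz":0.017,"ax":0,"ay":0,"az":0,"claw":0},
    {"tx":-0.6,"ty":0.006,"tz":0.017,"ax":0,"ay":0,"az":0,"claw":0},
    {"tx":-0.6,"ty":0.006,"tz":0.017,"ax":0,"ay":0,"az":0,"claw":0},
    {"tx":-0.4,"ty":0.004,"tz":0.011,"ax":0,"ay":0,"az":0,"claw":0},
    {"tx":0,"ty":0,"tz":0,"ax":0,"ay":0,"az":0,"claw":0},
    {"tx":0,"ty":0,"tz":0,"ax":0,"ay":0,"az":0,"claw":0},
  ],
)

```text
time_s: 20.32
tcp_pos: [0.4604, -0.1554, 0.0407]
ee_rot: [[-0.992, -0.121, 0.028], [-0.12, 0.993, 0.003], [-0.028, -0.0, -1.0]]
wrist_force: [0.3, -0.2, -1.3]
gripper_width: 0.152
gripper_force: 29.9
```

Request:
drive_tool(
  rows=[
    {"tx":-0.4,"ty":0.004,"tz":0.011,"ax":0,"ay":0,"az":0,"claw":0},
    {"tx":-0.4,"ty":0.004,"tz":0.011,"ax":0,"ay":0,"az":0,"claw":0},
    {"tx":-0.4,"ty":0.004,"tz":0.011,"ax":0,"ay":0,"az":0,"claw":0},
    {"tx":-0.4,"ty":0.004,"tz":0.011,"ax":0,"ay":0,"az":0,"claw":0},
    {"tx":-0.4,"ty":0.004,"tz":0.011,"ax":0,"ay":0,"az":0,"claw":0},
    {"tx":-0.4,"ty":0.004,"tz":0.011,"ax":0,"ay":0,"az":0,"claw":0},
    {"tx":-0.2,"ty":0.002,"tz":0.006,"ax":0,"ay":0,"az":0,"claw":0},
    {"tx":0,"ty":0,"tz":0,"ax":0,"ay":0,"az":0,"claw":0},
    {"tx":0,"ty":0,"tz":0,"ax":0,"ay":0,"az":0,"claw":0},
  ],
)

```text
time_s: 21.07
tcp_pos: [0.486, -0.1521, 0.0407]
ee_rot: [[-0.992, -0.121, 0.028], [-0.12, 0.993, 0.003], [-0.028, -0.0, -1.0]]
wrist_force: [0.1, 0.5, -2.0]
gripper_width: 0.16
gripper_force: 29.9
```

```bash
python3 - <<'E'
from h import *
J,D=capture("top"); F=np.stack([FX,FY,FZ],1)
s=sense();print(s['wrist_force'],s['moment'],(s['tcp_pos']-O)@F*1000)
Q=(cloud("top",D)-O)@F*1000
m=(D>0)&(abs(Q[...,0])<7)&(Q[...,1]>54)&(Q[...,1]<90)&(Q[...,2]>36)&(Q[...,2]<58);q=Q[m];print("tip",len(q),np.percentile(q[:,1],[50,99]) if len(q) else 0)
E
```

```text
[ 0.47702596 -0.54478366 -1.86394687] [ 0.00015443 -0.01992368  0.02562   ] [ -0.81334019 -99.11484954  40.73896688]
tip 3 [54.7377463  54.85809915]
```

Request:
drive_tool(
  rows=[
    {"tx":-0.2,"ty":0.002,"tz":0.006,"ax":0,"ay":0,"az":0,"claw":0},
    {"tx":-0.2,"ty":0.002,"tz":0.006,"ax":0,"ay":0,"az":0,"claw":0},
    {"tx":-0.15,"ty":0.001,"tz":0.004,"ax":0,"ay":0,"az":0,"claw":0},
    {"tx":-0.1,"ty":0.001,"tz":0.003,"ax":0,"ay":0,"az":0,"claw":0},
    {"tx":0,"ty":0,"tz":0,"ax":0,"ay":0,"az":0,"claw":0},
    {"tx":0,"ty":0,"tz":0,"ax":0,"ay":0,"az":0,"claw":0},
  ],
)

```text
time_s: 21.62
tcp_pos: [0.4925, -0.1513, 0.0408]
ee_rot: [[-0.992, -0.121, 0.028], [-0.121, 0.993, 0.003], [-0.028, -0.0, -1.0]]
wrist_force: [-0.6, 0.3, -0.7]
gripper_width: 0.153
gripper_force: 29.9
```

Request:
drive_tool(
  rows=[
    {"tx":-0.05,"ty":0,"tz":0.001,"ax":0,"ay":0,"az":0,"claw":0},
    {"tx":-0.05,"ty":0,"tz":0.001,"ax":0,"ay":0,"az":0,"claw":0},
    {"tx":-0.05,"ty":0,"tz":0.001,"ax":0,"ay":0,"az":0,"claw":0},
    {"tx":-0.05,"ty":0,"tz":0.001,"ax":0,"ay":0,"az":0,"claw":0},
    {"tx":0,"ty":0,"tz":0,"ax":0,"ay":0,"az":0,"claw":0},
    {"tx":0,"ty":0,"tz":0,"ax":0,"ay":0,"az":0,"claw":0},
  ],
)

```text
time_s: 22.12
tcp_pos: [0.4936, -0.1511, 0.0406]
ee_rot: [[-0.992, -0.12, 0.026], [-0.12, 0.993, 0.003], [-0.026, -0.0, -1.0]]
wrist_force: [-2.5, -0.4, -0.0]
gripper_width: 0.153
gripper_force: 29.9
```

```bash
python3 - <<'E'
from h import *
J,D=capture("top"); F=np.stack([FX,FY,FZ],1)
s=sense();print(s['wrist_force'],s['moment'],(s['tcp_pos']-O)@F*1000)
Q=(cloud("top",D)-O)@F*1000
m=(D>0)&(abs(Q[...,0])<7)&(Q[...,1]>54)&(Q[...,1]<90)&(Q[...,2]>36)&(Q[...,2]<58);q=Q[m];print("tip",len(q),np.percentile(q[:,1],[50,99]) if len(q) else 0)
E
```

```text
[-3.75777343 -0.72574653  0.04696285] [-0.12140622  0.83870984 -0.05587339] [ -0.81375911 -91.36210241  40.61140773]
tip 22 [57.72959837 62.70663881]
```

Request:
drive_tool(
  rows=[
    {"tx":0.02,"ty":0,"tz":0,"ax":0,"ay":0,"az":0,"claw":2},
    {"tx":0,"ty":0,"tz":0,"ax":0,"ay":0,"az":0,"claw":5},
    {"tx":0,"ty":0,"tz":0,"ax":0,"ay":0,"az":0,"claw":5},
    {"tx":0,"ty":0,"tz":0,"ax":0,"ay":0,"az":0,"claw":5},
    {"tx":0,"ty":0,"tz":0,"ax":0,"ay":0,"az":0,"claw":5},
    {"tx":0,"ty":0,"tz":0,"ax":0,"ay":0,"az":0,"claw":5},
    {"tx":0,"ty":0,"tz":0,"ax":0,"ay":0,"az":0,"claw":5},
  ],
)

```text
time_s: 22.75
tcp_pos: [0.4945, -0.1511, 0.0409]
ee_rot: [[-0.992, -0.121, 0.029], [-0.121, 0.993, 0.003], [-0.029, -0.001, -1.0]]
wrist_force: [-0.4, -0.5, -0.1]
gripper_width: 0.545
gripper_force: 0.0
```

Request:
drive_tool(
  rows=[
    {"tx":0,"ty":0,"tz":-1,"ax":0,"ay":0,"az":0,"claw":5},
    {"tx":0,"ty":0,"tz":-2,"ax":0,"ay":0,"az":0,"claw":5},
    {"tx":0,"ty":0,"tz":-3,"ax":0,"ay":0,"az":0,"claw":5},
    {"tx":2,"ty":0,"tz":-3,"ax":0,"ay":0,"az":0,"claw":5},
    {"tx":3,"ty":0,"tz":-2,"ax":0,"ay":0,"az":0,"claw":5},
    {"tx":3,"ty":0,"tz":0,"ax":0,"ay":0,"az":0,"claw":5},
    {"tx":2,"ty":0,"tz":0,"ax":0,"ay":0,"az":0,"claw":5},
    {"tx":0,"ty":0,"tz":0,"ax":0,"ay":0,"az":0,"claw":5},
    {"tx":0,"ty":0,"tz":0,"ax":0,"ay":0,"az":0,"claw":5},
    {"tx":0,"ty":0,"tz":0,"ax":0,"ay":0,"az":0,"claw":5},
  ],
)

```text
time_s: 23.58
tcp_pos: [0.3929, -0.1636, 0.1488]
ee_rot: [[-0.992, -0.121, 0.03], [-0.121, 0.993, 0.003], [-0.03, -0.001, -1.0]]
wrist_force: [-0.3, 0.0, 0.1]
gripper_width: 0.575
gripper_force: 0.0
```

```bash
python3 - <<'E'
from pinm import *
pin("p2"); 
J,D=capture("top"); np.save("top0.npy",D); F=np.stack([FX,FY,FZ],1)
Q=(cloud("top",D)-O)@F*1000
for lo,hi in((54,90),(-125,-54)):
    m=(D>0)&(abs(Q[...,0])<12)&(Q[...,1]>lo)&(Q[...,1]<hi)&(Q[...,2]>30)&(Q[...,2]<60);q=Q[m];print(len(q),"y",np.percentile(q[:,1],[1,50,99]).round(1),"x",np.percentile(q[:,0],[3,97]).round(1),"z",np.percentile(q[:,2],[10,50,90]).round(1))
E
python3 meas.py 2>/dev/null| sed -n 1,8p
```

```text
tcp [ 0.393  -0.1634  0.1482] F [-0.1  0.5 -0.3] w 0.577
scene tip y -57.4
  y -110 x mid -6.6 wid 12.9 ztop 50.6
  y -95 x mid -6.7 wid 12.9 ztop 50.6
  y -80 x mid -6.5 wid 14.1 ztop 50.4
  y -65 x mid -6.3 wid 13.5 ztop 50.6
  ear top x [-17.6  17.7] -3.8 y [-52.  -38.9] z 57.4
  far ear top x [-17.9   7.6] -5.6 y [38.4 53.3]
top tip y -57.5
  y -110 x mid -0.9 wid 12.8 ztop 52.3
  y -95 x mid -1.0 wid 13.0 ztop 52.2
  y -80 x mid -0.8 wid 13.1 ztop 52.1
  y -65 x mid -0.7 wid 13.4 ztop 52.5
  ear top x [-12.6  18.7] 0.6 y [-52.6 -38.3] z 58.4
  far ear top x [-12.6  12.3] -0.1 y [38.3 51.9]
20 y [54.6 57.7 61.6] x [-3.5  3.4] z [46.7 47.4 49.1]
322 y [-117.2  -86.   -54.8] x [-7.4  5.6] z [48.4 50.7 52.7]
top block (array([577.3, -89.5]), array([70.2, 58. ]), 7.55, 1227) 0.055441595947517276
 base (array([577.6, -92.4]), array([124.2,  93.6]), 7.54, 1874) 0.0094752421118589
 pin (array([ 413.6, -164.8]), array([ 47.3, 189.7]), 0.09, 11505)
  axis [ 0.05471273 -0.99850214] -86.86362532913931 ends [ 0.40667642 -0.06914712] [ 0.41704677 -0.25840496] 0.1895417442996292
 lid n [-0.1162  0.8901  0.4408] lean 26.151872126920484 yaw 97.43716000673494 862 1073
  width [-0.0395  0.0396] top h 0.0217 h min -0.0748
  topmid [ 0.5888 -0.1918  0.1268] centre mid-plate [ 0.5865 -0.1744  0.0797] w [0.9916 0.1294 0.    ] up [ 0.0571 -0.437   0.8976]
scene block (array([577.6, -83.7]), array([71.8, 61. ]), 7.25, 677) 0.054550250956111074
```

View pics/p2.png

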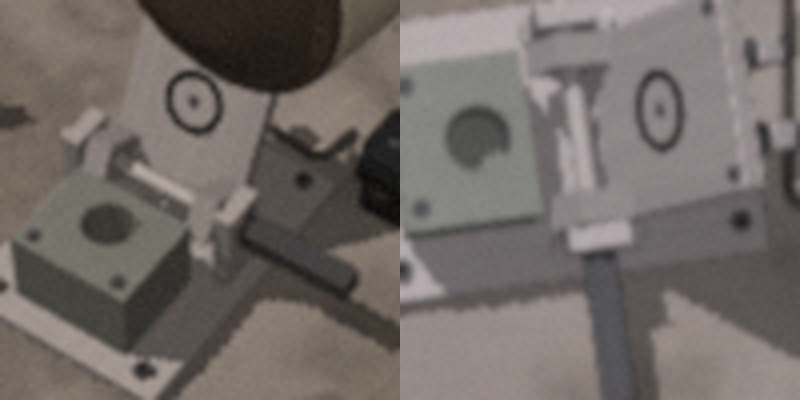

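Both crops show the pin through both ears and lugs, with its grip against the near ear (top crop (600,255)). The lid leans seal-forward and the gripper is clear. Measured: tip about 62 mm out along the hinge, grip axis about 1 mm off, lid lean about 26°.

```bash
python3 -c "
from station import *
print(finish_job())"
```

```text
the job is handed in; nothing more can be done
None
```

The job is handed in, with no verdict returned: the lid leans seal-forward on its stops at about 26° (limits 21–29°), and the pin is home with its grip at the near ear. Everything is released, and I moved nothing near the tin or the hex key.

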